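# Charge the grog crusher with bisque scrap

## Robot

A 6-joint arm with a two-finger parallel gripper is mounted at the origin on a cart in front of the work surface, level with it; the furniture and walls round the work are solid. World frame = base frame: x ahead of the robot, y to its left, z up, the work surface at z = 0. Lengths are in m, angles in rad, forces in N, time in s.
With the tool pointing down it reaches from about 0.4 to 0.825 m from the base axis. Payload 7 kg.
Tool frame: the origin (TCP) lies at the centre of the arm's flange, where the gripper is bolted on; the fingertips stand 178 mm ahead of it and the grasp point (between the pads) lies 159 mm ahead of it; x points along the fingers, y is the direction in which the jaws open and shut, and the axes are right-handed (so a half turn about x gives the same grasp; the last joint's range is limited). The gripper opens to 88 mm and grips with 3 to 60 N. Pads are 19 mm wide; open, the fingers measure 130 mm over their backs; the gripper's body (78 mm by 193 mm) begins 47 mm behind the grasp point.
Start: joints at [-0.938, 0.359, 0.012, 0, -1.224, -0.288], TCP at [0.228, -0.635, 0.405] pointing down, gripper open.
Joint ranges: [-3.07, 3.07], [-1.43, 2.12], [-1.02, 1.25], [-3.03, 1.67], [-3.05, -0], [-3.03, 3.03]. Speed limits (rad/s): [2.39, 2.39, 3.01, 3.14, 3.14, 3.14].

## Interface

Orientations are given as [roll, pitch, yaw] about the fixed x, y, z axes, in that order (R = Rz(yaw) Ry(pitch) Rx(roll)).
In Python, from station import status, viewer, arm gives the robot as it stands. The module is installed in compiled form; this text tells all that it offers.
- The arm moves only by the tool apply_moves, never from a script. Its argument "commands" is a list of rows, each an object of numbers: "dx", "dy", "dz": the shift along the world's x, y, z in mm; "spin": the turn about the world's z in degrees; "hand": the closure, from 0 (fully open) to 1 (shut). A call has exactly 5 rows; each row shifts and turns the commanded pose from where the row before left it; what a row does not reach is not made up. A row lasts 1/8 s, in which the tool goes at most 62.5 mm and 10.7 degrees, less where a joint would pass 70% of its speed; a pose out of reach is approached as far as the arm can. A call is refused whole if a number of a shift passes 62.5 or a number of a turn 10.7, either way. A call with a gripper value outside its range is refused whole. The fingers move at their own pace and stop on an object; "grip_force" is the grip in N (left out, the last holds). Time passes only in rows, so rows that do not move let the fingers close, or fill a call up. It gives the time, the measured TCP pose, the force and the opening at its end, in the units of the state.
- status.get_state(): the state, without advancing time (a new reading comes with each control period).
- viewer.grab_frame(name): name is "scene" or "top" or "wrist"; returns the picture (420x560x3 uint8, red, green, blue); there is no depth.
- viewer.camera_info(name): a dict with "fx", "fy", "cx", "cy" (pixels), "D" ([k1, k2, p1, p2, k3] as OpenCV has them; the pictures are not rectified), "eye" and "attitude" of the camera in the world; the wrist camera has in their place "T_tool_cam" (4x4, takes a point from camera to tool coordinates, whose origin is the TCP and whose axes are the tool frame's). Camera axes: x right, y up, looking along -z (the intrinsics and any distortion apply to the point x, -y, -z); pixel columns grow to the right and rows downward; lengths in m; the calibration is good to about 2 mm. A picture is of the moment at which its call begins: read the wrist's pose just before it. camera_info takes no time and is no camera call.
- arm.job_done(): hands the job in, once; it reports no verdict.
The state is a dict: "t": time; "q": joint angles; "qd": joint speeds; "joint_efforts": joint torques, N m; "eef_pos": TCP position; "ee_rot": TCP orientation; "force": force on the tool from outside, world axes, zero at the start; "moment": the same for the moment, N m; "width": finger opening in m.
Only numpy, scipy, OpenCV 4.12 (cv2) and the standard library are available. Lean on these libraries where they do the work, as an engineer would, in place of code of your own. Each camera call takes 0.05 s, during which the arm holds its last target.

## Task

Load the bench crusher with the bisque scrap: swing its hopper lid fully open, carry the scrap pan over by its handle and tip all nine lumps into the hopper without spilling any. Then stand the empty pan back upright on the table, clear of the crusher, and shut the lid completely. Leave the rinse jar, the lidded pot and the pounce bag where they stand.

Things in the scene. Friction and masses are not known exactly. Their poses are not given: they have to be found in the camera images.
- hopper_mouth (a point): Centre of the crusher's hopper mouth, level with its rim, 150 mm above the table. Axes: x from the crusher's front (drawer, towards the robot) to its back (motor), y to its left, z up. The hopper is a sheet-metal funnel, 156 mm (x) by 146 mm (y) inside at the rim, narrowing to 114 by 106 mm at two steel rolls about 75 mm below, which are its floor; rim flange outside 178 by 168 mm.
- crusher: The grey bench crusher, fixed to the table; origin under the middle of the hopper at table height, 150 mm below hopper_mouth; same axes. From the origin it reaches 95 mm to the front, 166 mm to the back, 85 mm to the right (-y), 101 mm to the left (+y); all but hopper and lid is lower than 107 mm.
- lid_hinge (a point): Middle of the lid's hinge line, which runs along the crusher's y axis behind the hopper, at (90, 0, 3) mm from hopper_mouth. Fixed, same axes as hopper_mouth.
- lid_grip (a point): Middle of the lid's black bar handle: round, 11 mm thick, 90 mm long, along y, on a post at each end, 34 mm of free space between bar and lid plate. Axes turn with the lid (lid shut: as hopper_mouth). In these axes it lies 160 mm from lid_hinge towards -x and 43 mm towards +z. Lid plate: 160 mm wide, reaches 182 mm from the hinge, 3 mm thick.
- lid (a joint): Lid angle in rad: 0 shut flat on the hopper, growing as its front edge swings up and back (away from the robot): 1.57 upright, 1.70 end stop, leaning back a little. The hinge has friction 0.1 N m and a damper; the lid weight is at most 0.2 N m: left alone, it sinks slowly shut from below about 0.9 rad and stays where it is above 1.2 rad.
- pan: Scrap pan, bare sheet steel; origin at the centre of its underside. x along it to its open pouring end, y across, z up. 156 mm long, 122 wide (132 over the handle straps), floor 3 mm thick, back and side walls 38 mm high, sides falling to 14 mm at the open end, which has no wall. About 0.32 kg empty, nine lumps about 0.22 kg together. Stands on the table (origin at z = 0).
- pan_grip (a point): Centre of the wooden grip of the pan's rigid bail handle, at (-10, 0, 92) mm from the pan's origin; pan axes. The grip is a flat bar 14 mm thick (x), 26 mm tall (z), 92 mm long (y), above the lumps; a steel strap on top of it, 18 mm wide, tops out 108 mm above the underside and runs down outside both side walls.
- pan_lip (a point): Middle of the pan's open pouring edge, at its underside: (88, 0, -92) mm from pan_grip in the pan's axes. Lumps slide off over this edge when the pan's nose is tipped down by more than about 20 to 30 degrees.
- lump_0_c (a point): Centre of lump 1 of 9: off-white broken bisque, faceted, about 30 mm across and 22 mm high, lying loose on the pan's floor at the start.
- lump_1_c (a point): Centre of lump 2 of 9: off-white broken bisque, faceted, about 30 mm across and 21 mm high, lying loose on the pan's floor at the start.
- lump_2_c (a point): Centre of lump 3 of 9: off-white broken bisque, faceted, about 30 mm across and 18 mm high, lying loose on the pan's floor at the start.
- lump_3_c (a point): Centre of lump 4 of 9: off-white broken bisque, faceted, about 30 mm across and 19 mm high, lying loose on the pan's floor at the start.
- lump_4_c (a point): Centre of lump 5 of 9: off-white broken bisque, faceted, about 30 mm across and 22 mm high, lying loose on the pan's floor at the start.
- lump_5_c (a point): Centre of lump 6 of 9: off-white broken bisque, faceted, about 30 mm across and 19 mm high, lying loose on the pan's floor at the start.
- lump_6_c (a point): Centre of lump 7 of 9: off-white broken bisque, faceted, about 30 mm across and 18 mm high, lying loose on the pan's floor at the start.
- lump_7_c (a point): Centre of lump 8 of 9: off-white broken bisque, faceted, about 30 mm across and 23 mm high, lying loose on the pan's floor at the start.
- lump_8_c (a point): Centre of lump 9 of 9: off-white broken bisque, faceted, about 30 mm across and 23 mm high, lying loose on the pan's floor at the start.
- rinse_jar: Glass rinse jar half full of grey water, 54 mm wide, 61 mm high, origin at its underside; bystander, leave it alone.
- lidded_pot: Blue lidded pot, 66 mm wide, 62 mm high, origin at its underside; bystander, leave it alone.
- pounce_pad_2: Little black tied bag, 34 mm wide and high, origin at its underside; bystander, leave it alone.
Mind the look-alikes: they are no part of the job. What is shaped like the part that bears lump_8_c but green is not meant.

How it is judged:
By the outcome, as a careful person would: the job done as asked, in the order asked, and still so for the second after the job is handed in, with the robot touching nothing.
It also fails if it takes over 72 s, if anything falls off the work surface, if the arm or the gripper's body presses on something with over 40 N, if the wrist force passes 120 N, or if a joint passes its speed limit or range.

## Working session

There is one attempt and no reset: what is moved stays moved. The work goes in short steps, Python scripts to look and compute and a tool call to move; the robot and the scene stay as the last step left them, time stands still between calls to the robot, and variables do not carry over. Pictures are saved under pics/ and viewed, and the job is handed in when it is done.

Besides the shell and the picture viewer there is one more tool, called after "Call:" by a JSON object that holds its "fn" and its "kwargs", one argument or row to a line. apply_moves: Moves the arm, as the interface text tells. Its arguments: {"type":"object","properties":{"commands":{"type":"array","items":{"type":"object","properties":{"dx":{"type":"number"},"dy":{"type":"number"},"dz":{"type":"number"},"spin":{"type":"number"},"hand":{"type":"number"}}}},"grip_force":{"type":"number"}},"required":["commands"]}

```bash
mkdir -p pics
cat > h.py <<'E'
import numpy as np, cv2
from scipy.spatial.transform import Rotation as Ro
from station import status, viewer, arm
def cam(name, st=None):
    c=viewer.camera_info(name)
    K=np.array([[c['fx'],0,c['cx']],[0,c['fy'],c['cy']],[0,0,1]]);D=np.array(c['D'],float)
    if 'eye' in c:
        a=np.array(c['attitude'],float)
        R=Ro.from_euler('xyz',a).as_matrix() if a.size==3 else a
        e=np.array(c['eye'])
    else:
        T=np.array(c['T_tool_cam']); st=st or status.get_state()
        Rt=Ro.from_euler('xyz',st['ee_rot']).as_matrix()
        R=Rt@T[:3,:3]; e=np.array(st['eef_pos'])+Rt@T[:3,3]
    return K,D,R,e
def ray(C,px):
    K,D,R,e=C
    u=cv2.undistortPoints(np.array(px,float).reshape(-1,1,2),K,D).reshape(-1,2)
    d=np.c_[u[:,0],-u[:,1],-np.ones(len(u))]@R.T
    return e,d/np.linalg.norm(d,axis=1,keepdims=True)
def onz(C,px,z):
    e,d=ray(C,px); return e+d*((z-e[2])/d[:,2])[:,None]
def proj(C,P):
    K,D,R,e=C
    p=(np.array(P,float).reshape(-1,3)-e)@R; p=p*[1,-1,-1]
    return cv2.projectPoints(p,np.zeros(3),np.zeros(3),K,D)[0].reshape(-1,2)
def tri(C1,p1,C2,p2):
    e1,d1=ray(C1,p1);e2,d2=ray(C2,p2);out=[]
    for a,b in zip(d1,d2):
        s=np.linalg.lstsq(np.c_[a,-b],e2-e1,rcond=None)[0]
        A=e1+a*s[0];B=e2+b*s[1];out.append(np.r_[(A+B)/2,np.linalg.norm(A-B)])
    return np.array(out)
def shot(name,fn,crop=None,scale=1):
    im=viewer.grab_frame(name)
    cv2.imwrite('pics/raw_'+fn+'.png',im[...,::-1])
    o=im[...,::-1]
    if crop: x0,y0,x1,y1=crop;o=o[y0:y1,x0:x1]
    if scale!=1:o=cv2.resize(o,None,fx=scale,fy=scale,interpolation=cv2.INTER_CUBIC)
    cv2.imwrite('pics/'+fn+'.png',o);return im
E
python3 - <<'E'
from h import *
for n in('scene','top','wrist'):
    shot(n,n+'0'); c=viewer.camera_info(n);print(n,c)
print(status.get_state())
E
```

```text
scene {'fx': 484.7760962017844, 'fy': 484.7760962017844, 'cx': 277.831823011807, 'cy': 210.2013460756264, 'D': array([-0.03353596,  0.        ,  0.        ,  0.        ,  0.        ]), 'eye': array([-0.2581931 , -0.56893283,  0.5854279 ]), 'attitude': array([ 1.06545712,  0.02044315, -1.15630907])}
top {'fx': 507.4386515167195, 'fy': 507.4386515167195, 'cx': 280.8985219617414, 'cy': 211.59076088585883, 'D': array([0.03463266, 0.        , 0.        , 0.        , 0.        ]), 'eye': array([ 0.28499845, -0.21182092,  1.26254087]), 'attitude': array([ 0.2050145 , -0.00292765, -1.52452729])}
wrist {'fx': 298.81827973917086, 'fy': 298.81827973917086, 'cx': 283.3213668505338, 'cy': 210.60883200082367, 'D': array([-0.03000882,  0.        ,  0.        ,  0.        ,  0.        ]), 'T_tool_cam': array([[-4.50778918e-05,  2.85373466e-01, -9.58416393e-01,
         1.95071992e-02],
       [ 9.99999999e-01, -1.40050261e-05, -5.12037929e-05,
         6.80146007e-04],
       [-2.80348505e-05, -9.58416394e-01, -2.85373465e-01,
        -7.74209433e-02],
       [ 0.00000000e+00,  0.00000000e+00,  0.00000000e+00,
         1.00000000e+00]])}
{'t': 0.15, 'q': array([-9.37917360e-01,  3.59220293e-01,  1.12881437e-02, -2.27272450e-04,
       -1.22411940e+00, -2.88088012e-01]), 'qd': array([ 0.00145239, -0.0027464 ,  0.00389561,  0.00164431, -0.00066462,
       -0.00018444]), 'joint_efforts': array([-7.44853678e-04, -5.83276498e+01,  2.93289202e+01,  7.00116009e+00,
        8.77205021e-03, -1.29212235e-04]), 'eef_pos': array([ 0.22808711, -0.63514832,  0.40395223]), 'ee_rot': array([1.69028864, 1.56952305, 2.03500223]), 'force': array([-0.44567837, -0.54563009,  0.07284621]), 'moment': array([ 0.03842919,  0.01203022, -0.00326894]), 'width': 0.08788889713524782}
```

View pics/scene0.png

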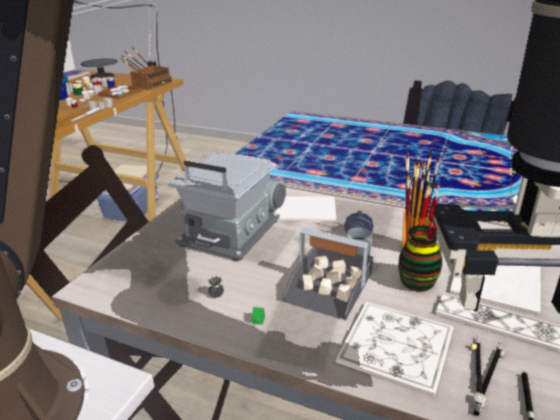

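View pics/top0.png

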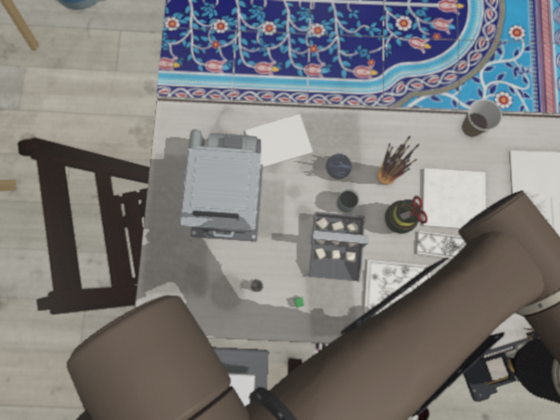

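View pics/wrist0.png

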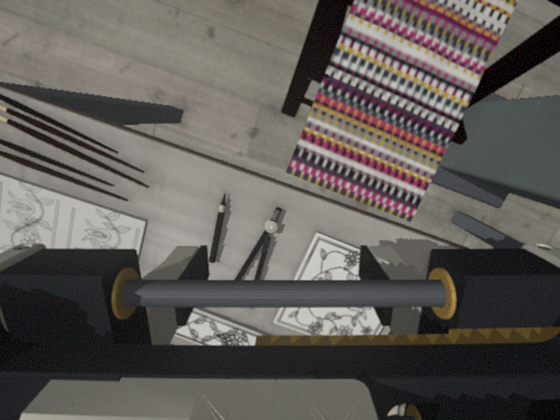

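Run:
```python
import cv2
a=cv2.imread('pics/raw_scene0.png')[220:330,260:400];b=cv2.imread('pics/raw_top0.png')[140:320,240:400]
cv2.imwrite('pics/cs.png',cv2.resize(a,None,fx=5,fy=5,interpolation=cv2.INTER_CUBIC))
cv2.imwrite('pics/ct.png',cv2.resize(b,None,fx=3.3,fy=3.3,interpolation=cv2.INTER_CUBIC)[:600])
a=cv2.imread('pics/raw_scene0.png')[140:260,165:295];b=cv2.imread('pics/raw_top0.png')[120:250,170:280]
cv2.imwrite('pics/ks.png',cv2.resize(a,None,fx=5,fy=5,interpolation=cv2.INTER_CUBIC))
cv2.imwrite('pics/kt.png',cv2.resize(b,None,fx=4.5,fy=4.5,interpolation=cv2.INTER_CUBIC)[:600])
```

```text
(no output)
```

View pics/cs.png

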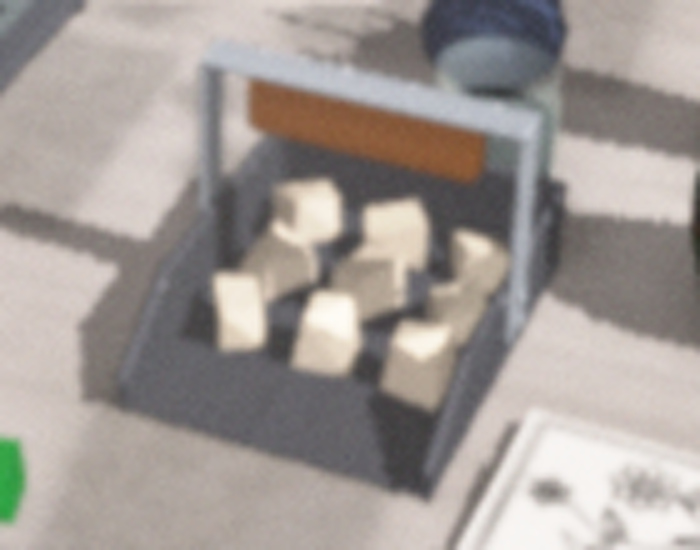

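View pics/ct.png

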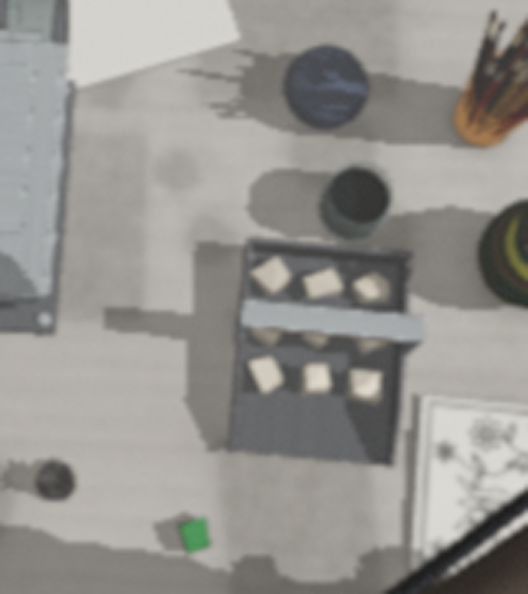

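View pics/ks.png

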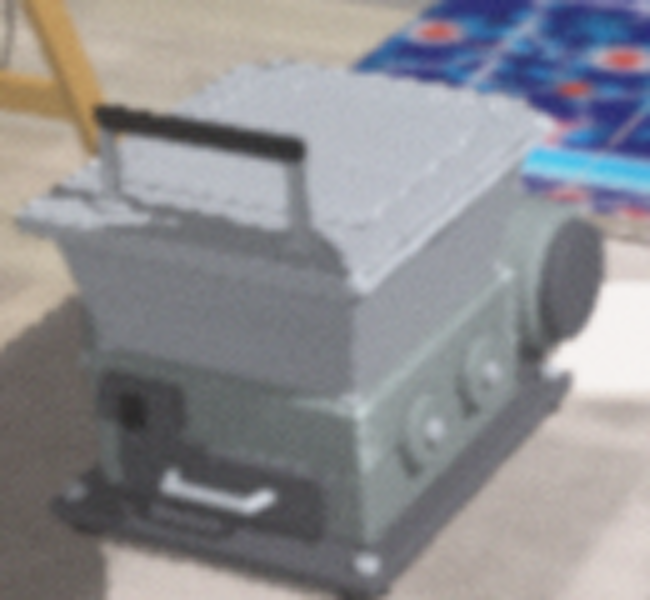

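View pics/kt.png

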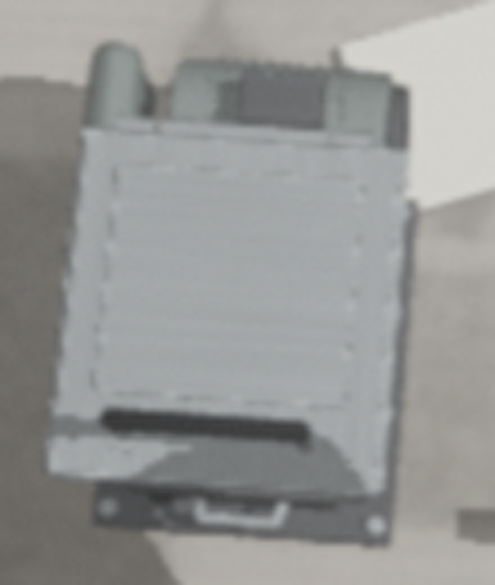

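Run:
```python
from h import *
S=cam('scene');T=cam('top')
bar=tri(S,[[184.6,162.6],[225.6,169.6]],T,[[192.7,212.9],[238.4,216]])
print(bar,np.linalg.norm(bar[0,:3]-bar[1,:3]))
print('bar z .196',onz(T,[[192.7,212.9],[238.4,216]],.196))
# base bolts/ front plate corners in top, low z
f=lambda x,y:(170+x/4.5,120+y/4.5)
print('lid corners z.153',onz(T,[f(46,475),f(383,493),f(80,127),f(408,148)],.154))
print('base front corners z~.01',onz(T,[f(95,525),f(390,545)],.01))
g=lambda x,y:(240+x/3.3,140+y/3.3)
s=lambda x,y:(260+x/5,220+y/5)
print('strap top',onz(T,[g(243,313),g(424,329)],.108))
# strap corners tri: scene top-left (205,55) right (540,120)
print(tri(S,[s(207,58),s(540,122)],T,[g(243,313),g(424,329)]))
print('lip corners z0',onz(T,[g(231,448),g(392,464)],.003),'scene',onz(S,[s(122,402),s(432,498)],.003))
print('back top corners z.038',onz(T,[g(248,240),g(411,252)],.038))
print('jar',onz(T,[g(360,200)],.061),'pot',onz(T,[g(326,87)],.062),'bag',onz(T,[g(54,481)],.034),'green',onz(T,[g(195,535)],.02))
```

```text
[[ 0.49624172 -0.01774775  0.19560944  0.00423248]
 [ 0.49348096 -0.11569444  0.19689174  0.00332004]] 0.09799397879556752
bar z .196 [[ 0.49496281 -0.01607584  0.196     ]
 [ 0.49277753 -0.11420287  0.196     ]]
lid corners z.153 [[ 0.47341255  0.01681802  0.154     ]
 [ 0.472144   -0.14923987  0.154     ]
 [ 0.65320497  0.01503768  0.154     ]
 [ 0.65008782 -0.15188949  0.154     ]]
base front corners z~.01 [[ 0.47111561  0.01705776  0.01      ]
 [ 0.46750736 -0.14663423  0.01      ]]
strap top [[ 0.47387688 -0.28190001  0.108     ]
 [ 0.46855035 -0.40802413  0.108     ]]
[[ 0.4752106  -0.28321591  0.1029131   0.00223243]
 [ 0.46976425 -0.41115184  0.10781109  0.00648086]]
lip corners z0 [[ 0.38851004 -0.28265168  0.003     ]
 [ 0.38233858 -0.40306496  0.003     ]] scene [[ 0.38836309 -0.28479165  0.003     ]
 [ 0.38152334 -0.4062332   0.003     ]]
back top corners z.038 [[ 0.54061663 -0.28805639  0.038     ]
 [ 0.537183   -0.40963333  0.038     ]]
jar [[ 0.56972182 -0.3679674   0.061     ]] pot [[ 0.65477789 -0.34084663  0.062     ]] bag [[ 0.3561561  -0.15323673  0.034     ]] green [[ 0.32278419 -0.25758866  0.02      ]]
```

```bash
cat >> h.py <<'E'
def rep():
    s=status.get_state();R=Ro.from_euler('xyz',s['ee_rot']).as_matrix()
    y=R[:,1];print('t %.2f'%s['t'],'tcp',np.round(np.array(s['eef_pos'])*1000,1),'jaw deg %.1f'%np.degrees(np.arctan2(y[1],y[0])),'toolx',np.round(R[:,0],3),'F',np.round(s['force'],1),'w %.1f'%(s['width']*1000),'q',np.round(s['q'],2))
    return s
E
python3 -c "
from h import *
rep()
C=cam('top');print(onz(C,[[395,160],[403,215]],.15))"
```

```text
t 0.15 tcp [ 228.1 -635.1  404. ] jaw deg 109.8 toolx [-0.001  0.001 -1.   ] F [-0.4 -0.5  0.1] w 87.9 q [-0.94  0.36  0.01 -0.   -1.22 -0.29]
[[ 0.64870028 -0.45917541  0.15      ]
 [ 0.52125    -0.47713651  0.15      ]]
```

Call:
{"fn": "apply_moves", "kwargs": {
  "commands": [
    {"dx":12,"dy":28,"dz":4,"spin":4.6,"hand":0},
    {"dx":19,"dy":40,"dz":4,"spin":4.6,"hand":0},
    {"dx":19,"dy":40,"dz":4,"spin":4.6,"hand":0},
    {"dx":19,"dy":40,"dz":4,"spin":4.6,"hand":0},
    {"dx":19,"dy":40,"dz":4,"spin":4.6,"hand":0}
  ],
  "grip_force": 15
}}

```text
t: 0.78
eef_pos: [0.3165, -0.4459, 0.4246]
ee_rot: [1.419, 1.57, 2.167]
force: [1.5, 0.5, -0.0]
width: 0.0875
```

Call:
{"fn": "apply_moves", "kwargs": {
  "commands": [
    {"dx":18,"dy":40,"dz":0,"spin":4.6,"hand":0},
    {"dx":18,"dy":40,"dz":0,"spin":4.6,"hand":0},
    {"dx":18,"dy":40,"dz":0,"spin":4.6,"hand":0},
    {"dx":18,"dy":40,"dz":0,"spin":4.6,"hand":0},
    {"dx":18,"dy":40,"dz":0,"spin":4.6,"hand":0}
  ]
}}

```text
t: 1.4
eef_pos: [0.4064, -0.2459, 0.4246]
ee_rot: [-0.765, 1.571, 0.385]
force: [1.1, -0.3, 0.9]
width: 0.0876
```

Call:
{"fn": "apply_moves", "kwargs": {
  "commands": [
    {"dx":18,"dy":40,"dz":0,"spin":4.6,"hand":0},
    {"dx":18,"dy":40,"dz":0,"spin":4.6,"hand":0},
    {"dx":18,"dy":40,"dz":0,"spin":4.6,"hand":0},
    {"dx":18,"dy":37,"dz":0,"spin":4.6,"hand":0},
    {"dx":16,"dy":24,"dz":0,"spin":5,"hand":0}
  ]
}}

```text
t: 2.02
eef_pos: [0.4945, -0.0646, 0.4247]
ee_rot: [-0.131, 1.571, 1.429]
force: [-0.1, 0.6, 0.4]
width: 0.0876
```

```bash
python3 -c "
from h import *
s=rep();C=cam('wrist',s);shot('wrist','w1')
print(proj(C,[[.4945,-.021,.196],[.4945,-.111,.196]]))"
```

```text
t 2.02 tcp [494.5 -64.6 424.7] jaw deg 179.4 toolx [ 0.  0. -1.] F [-0.1  0.6  0.4] w 87.6 q [ 0.26  0.05 -0.34 -0.   -1.18 -0.28]
[[283.2969202  281.20052897]
 [281.91699005 166.75397533]]
```

View pics/w1.png

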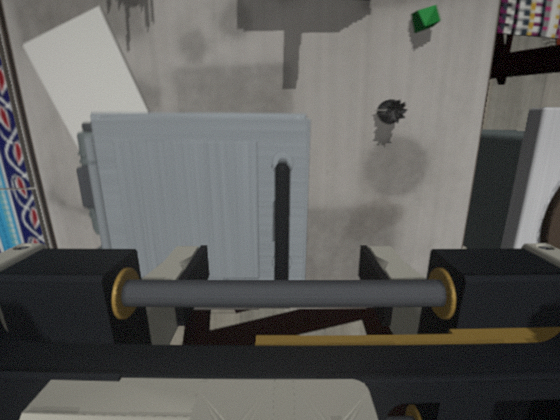

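Call:
{"fn": "apply_moves", "kwargs": {
  "commands": [
    {"dz":-25,"hand":0},
    {"dz":-25,"hand":0},
    {"dz":-17,"hand":0.5},
    {"hand":0.9},
    {"hand":1}
  ],
  "grip_force": 15
}}

```text
invalid input at $.commands[0]: expected keys dx, dy, dz, spin, hand
```

Call:
{"fn": "apply_moves", "kwargs": {
  "commands": [
    {"hand":1},
    {"hand":1},
    {"hand":1},
    {"hand":1},
    {"hand":1}
  ]
}}

```text
invalid input at $.commands[0]: expected keys dx, dy, dz, spin, hand
```

```bash
python3 -c "
from h import *
rep()
import numpy as np
# arc rows
th=np.linspace(0,1.70,31)
x=-160*np.cos(th)+43*np.sin(th);z=160*np.sin(th)+43*np.cos(th)
print(np.round(np.c_[x-x[0],z-z[0]],0).tolist()); print(np.round(np.diff(x),1),np.round(np.diff(z),1))"
```

```text
t 2.08 tcp [496.2 -63.1 424.5] jaw deg 179.7 toolx [ 0.001  0.    -1.   ] F [2.7 0.7 0.8] w 87.5 q [ 0.27  0.05 -0.33 -0.   -1.18 -0.27]
[[0.0, 0.0], [3.0, 9.0], [6.0, 18.0], [10.0, 26.0], [14.0, 35.0], [18.0, 43.0], [23.0, 51.0], [29.0, 58.0], [35.0, 66.0], [41.0, 73.0], [48.0, 79.0], [55.0, 85.0], [63.0, 91.0], [70.0, 96.0], [78.0, 101.0], [87.0, 106.0], [95.0, 109.0], [104.0, 113.0], [113.0, 116.0], [122.0, 118.0], [131.0, 120.0], [140.0, 122.0], [150.0, 122.0], [159.0, 123.0], [169.0, 122.0], [178.0, 122.0], [187.0, 120.0], [196.0, 119.0], [206.0, 116.0], [214.0, 113.0], [223.0, 110.0]]
[2.7 3.2 3.7 4.2 4.6 5.1 5.5 6.  6.4 6.7 7.1 7.4 7.7 8.  8.3 8.5 8.7 8.9
 9.1 9.2 9.3 9.3 9.4 9.4 9.4 9.3 9.2 9.1 8.9 8.8] [ 9.   8.8  8.6  8.4  8.2  7.9  7.6  7.3  6.9  6.5  6.1  5.7  5.3  4.9
  4.4  3.9  3.4  2.9  2.4  1.9  1.4  0.8  0.3 -0.2 -0.8 -1.3 -1.8 -2.3
 -2.8 -3.3]
```

Call:
{"fn": "apply_moves", "kwargs": {
  "commands": [
    {"dx":-1,"dy":-3,"dz":-25,"spin":0,"hand":0},
    {"dx":0,"dy":0,"dz":-25,"spin":0,"hand":0},
    {"dx":0,"dy":0,"dz":-17,"spin":0,"hand":0.5},
    {"dx":0,"dy":0,"dz":0,"spin":0,"hand":1},
    {"dx":0,"dy":0,"dz":0,"spin":0,"hand":1}
  ],
  "grip_force": 15
}}

```text
t: 2.7
eef_pos: [0.4934, -0.0693, 0.3584]
ee_rot: [-1.678, 1.57, -0.122]
force: [0.5, -0.0, 0.6]
width: 0.0633
```

Call:
{"fn": "apply_moves", "kwargs": {
  "commands": [
    {"dx":0,"dy":0,"dz":0,"spin":0,"hand":1},
    {"dx":0,"dy":0,"dz":0,"spin":0,"hand":1},
    {"dx":0,"dy":0,"dz":0,"spin":0,"hand":1},
    {"dx":0,"dy":0,"dz":0,"spin":0,"hand":1},
    {"dx":0,"dy":0,"dz":0,"spin":0,"hand":1}
  ]
}}

```text
t: 3.32
eef_pos: [0.4935, -0.0692, 0.3578]
ee_rot: [-1.475, 1.569, 0.081]
force: [15.1, -3.7, -6.0]
width: 0.013
```

```bash
python3 -c "
from h import *
rep()"
```

```text
t 3.33 tcp [493.5 -69.2 357.8] jaw deg 179.2 toolx [ 0.001  0.    -1.   ] F [15.1 -3.7 -6. ] w 13.0 q [ 0.26  0.1  -0.44  0.   -1.03 -0.27]
```

Call:
{"fn": "apply_moves", "kwargs": {
  "commands": [
    {"dx":3.5,"dy":0,"dz":9,"spin":0,"hand":1},
    {"dx":3.2,"dy":0,"dz":8.8,"spin":0,"hand":1},
    {"dx":3.7,"dy":0,"dz":8.6,"spin":0,"hand":1},
    {"dx":4.2,"dy":0,"dz":8.4,"spin":0,"hand":1},
    {"dx":4.6,"dy":0,"dz":8.2,"spin":0,"hand":1}
  ]
}}

```text
t: 3.95
eef_pos: [0.5127, -0.0694, 0.4006]
ee_rot: [3.064, 1.57, -1.663]
force: [4.9, -4.6, -6.2]
width: 0.0103
```

```bash
python3 -c "
from h import *
rep()"
```

```text
t 3.95 tcp [512.7 -69.4 400.6] jaw deg 179.1 toolx [-0. -0. -1.] F [ 4.9 -4.6 -6.2] w 10.3 q [ 0.25  0.1  -0.34  0.   -1.13 -0.26]
```

Lid is following with small force. Continue the arc.

Call:
{"fn": "apply_moves", "kwargs": {
  "commands": [
    {"dx":5.1,"dy":0,"dz":7.9,"spin":0,"hand":1},
    {"dx":5.5,"dy":0,"dz":7.6,"spin":0,"hand":1},
    {"dx":6,"dy":0,"dz":7.3,"spin":0,"hand":1},
    {"dx":6.4,"dy":0,"dz":6.9,"spin":0,"hand":1},
    {"dx":6.7,"dy":0,"dz":6.5,"spin":0,"hand":1}
  ]
}}

```text
t: 4.58
eef_pos: [0.5414, -0.0699, 0.4372]
ee_rot: [1.955, 1.567, -2.773]
force: [-3.6, -5.4, 0.1]
width: 0.0104
```

Call:
{"fn": "apply_moves", "kwargs": {
  "commands": [
    {"dx":7.1,"dy":0,"dz":6.1,"spin":0,"hand":1},
    {"dx":7.4,"dy":0,"dz":5.7,"spin":0,"hand":1},
    {"dx":7.7,"dy":0,"dz":5.3,"spin":0,"hand":1},
    {"dx":8,"dy":0,"dz":4.9,"spin":0,"hand":1},
    {"dx":8.3,"dy":0,"dz":4.4,"spin":0,"hand":1}
  ]
}}

```text
t: 5.2
eef_pos: [0.5797, -0.0703, 0.4648]
ee_rot: [2.353, 1.568, -2.374]
force: [-4.9, -5.1, 4.2]
width: 0.0103
```

```bash
python3 -c "
from h import *
rep();shot('scene','s2')"
```

```text
t 5.20 tcp [579.7 -70.3 464.8] jaw deg 179.1 toolx [-0.002 -0.002 -1.   ] F [-4.9 -5.1  4.2] w 10.3 q [ 0.21  0.18 -0.1   0.   -1.3  -0.23]
```

View pics/s2.png

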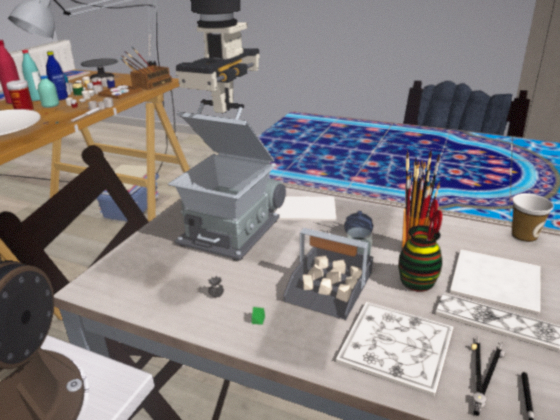

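The lid (plate around pixel 230,135) is rising at about 50°, with the fingers on its bar at (228,108). Continue.

Call:
{"fn": "apply_moves", "kwargs": {
  "commands": [
    {"dx":8.5,"dy":0,"dz":3.9,"spin":0,"hand":1},
    {"dx":8.7,"dy":0,"dz":3.4,"spin":0,"hand":1},
    {"dx":8.9,"dy":0,"dz":2.9,"spin":0,"hand":1},
    {"dx":9.1,"dy":0,"dz":2.4,"spin":0,"hand":1},
    {"dx":9.2,"dy":0,"dz":1.9,"spin":0,"hand":1}
  ]
}}

```text
t: 5.88
eef_pos: [0.6246, -0.0706, 0.4794]
ee_rot: [2.892, 1.568, -1.835]
force: [-2.7, -7.4, 4.1]
width: 0.0106
```

Call:
{"fn": "apply_moves", "kwargs": {
  "commands": [
    {"dx":9.3,"dy":0,"dz":1.4,"spin":0,"hand":1},
    {"dx":9.3,"dy":0,"dz":0.8,"spin":0,"hand":1},
    {"dx":9.4,"dy":0,"dz":0.3,"spin":0,"hand":1},
    {"dx":9.4,"dy":0,"dz":-0.2,"spin":0,"hand":1},
    {"dx":9.4,"dy":0,"dz":-0.8,"spin":0,"hand":1}
  ]
}}

```text
t: 6.5
eef_pos: [0.6716, -0.0707, 0.4806]
ee_rot: [2.975, 1.568, -1.753]
force: [-2.2, -8.4, 1.6]
width: 0.0102
```

Call:
{"fn": "apply_moves", "kwargs": {
  "commands": [
    {"dx":9.3,"dy":0,"dz":-1.3,"spin":0,"hand":1},
    {"dx":9.2,"dy":0,"dz":-1.8,"spin":0,"hand":1},
    {"dx":9.1,"dy":0,"dz":-2.3,"spin":0,"hand":1},
    {"dx":8.9,"dy":0,"dz":-2.8,"spin":0,"hand":1},
    {"dx":7,"dy":0,"dz":-2.5,"spin":0,"hand":1}
  ]
}}

```text
t: 7.12
eef_pos: [0.7153, -0.0709, 0.4695]
ee_rot: [2.921, 1.568, -1.807]
force: [-0.1, -7.7, 2.5]
width: 0.0101
```

```bash
python3 -c "
from h import *
rep();shot('scene','s3',(150,20,310,260),2.4)"
```

```text
t 7.12 tcp [715.3 -70.9 469.5] jaw deg 179.1 toolx [-0.001 -0.003 -1.   ] F [-0.1 -7.7  2.5] w 10.1 q [ 0.17  0.4   0.22  0.   -1.39 -0.19]
```

View pics/s3.png

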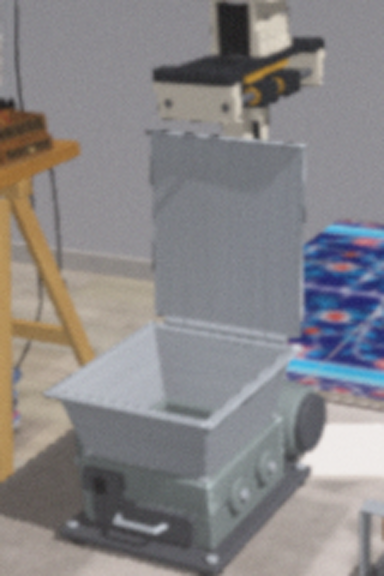

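Call:
{"fn": "apply_moves", "kwargs": {
  "commands": [
    {"dx":3,"dy":0,"dz":-1.2,"spin":0,"hand":1},
    {"dx":3,"dy":0,"dz":-1.2,"spin":0,"hand":1},
    {"dx":0,"dy":0,"dz":0,"spin":0,"hand":1},
    {"dx":0,"dy":0,"dz":0,"spin":0,"hand":1},
    {"dx":0,"dy":0,"dz":0,"spin":0,"hand":1}
  ]
}}

```text
t: 7.8
eef_pos: [0.7193, -0.0709, 0.4681]
ee_rot: [2.164, 1.566, -2.564]
force: [-10.4, -5.2, 9.0]
width: 0.0106
```

```bash
python3 -c "
from h import *
rep()"
```

```text
t 7.80 tcp [719.3 -70.9 468.1] jaw deg 179.1 toolx [-0.004 -0.003 -1.   ] F [-10.4  -5.2   9. ] w 10.6 q [ 0.17  0.41  0.23  0.   -1.4  -0.19]
```

Call:
{"fn": "apply_moves", "kwargs": {
  "commands": [
    {"dx":-1,"dy":0,"dz":0,"spin":0,"hand":0.76},
    {"dx":0,"dy":0,"dz":0,"spin":0,"hand":0.76},
    {"dx":0,"dy":0,"dz":0,"spin":0,"hand":0.76},
    {"dx":0,"dy":0,"dz":15,"spin":0,"hand":0.76},
    {"dx":0,"dy":0,"dz":20,"spin":0,"hand":0.76}
  ]
}}

```text
t: 8.43
eef_pos: [0.7204, -0.0691, 0.502]
ee_rot: [2.026, 1.57, -2.701]
force: [0.4, -1.3, 0.4]
width: 0.0207
```

```bash
python3 -c "
from h import *
rep();shot('scene','s4',(150,20,310,260),2.4)"
```

```text
t 8.43 tcp [720.4 -69.1 502. ] jaw deg 179.2 toolx [-0.001 -0.    -1.   ] F [ 0.4 -1.3  0.4] w 20.7 q [ 0.17  0.4   0.3   0.   -1.46 -0.19]
```

View pics/s4.png

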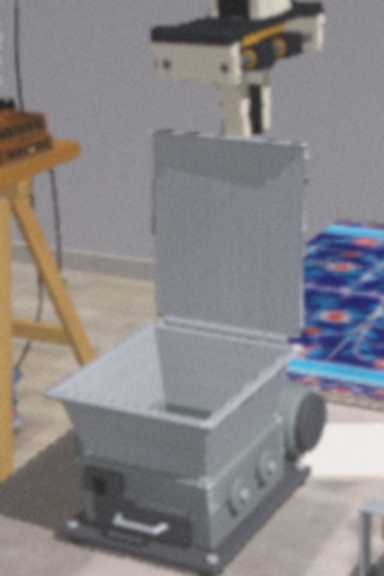

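Call:
{"fn": "apply_moves", "kwargs": {
  "commands": [
    {"dx":0,"dy":0,"dz":20,"spin":0,"hand":0.5},
    {"dx":0,"dy":-15,"dz":20,"spin":0,"hand":0.2},
    {"dx":-25,"dy":-35,"dz":0,"spin":0,"hand":0},
    {"dx":-30,"dy":-38,"dz":0,"spin":0,"hand":0},
    {"dx":-33,"dy":-38,"dz":-10,"spin":0,"hand":0}
  ]
}}

```text
t: 9.1
eef_pos: [0.6316, -0.1962, 0.5327]
ee_rot: [-1.78, 1.568, -0.223]
force: [-0.4, -1.3, -0.1]
width: 0.0655
```

Call:
{"fn": "apply_moves", "kwargs": {
  "commands": [
    {"dx":-33,"dy":-38,"dz":-40,"spin":-0.5,"hand":0},
    {"dx":-33,"dy":-38,"dz":-40,"spin":-0.5,"hand":0},
    {"dx":-33,"dy":-38,"dz":-40,"spin":-0.5,"hand":0},
    {"dx":-33,"dy":-30,"dz":-40,"spin":-0.4,"hand":0},
    {"dx":-28,"dy":-8,"dz":-25,"spin":0,"hand":0}
  ]
}}

```text
t: 9.72
eef_pos: [0.4736, -0.3454, 0.3484]
ee_rot: [1.384, 1.57, 2.906]
force: [-0.1, 0.1, -0.1]
width: 0.0875
```

```bash
python3 -c "
from h import *
s=rep();C=cam('wrist',s);shot('wrist','w5');print(proj(C,[[.4725,-.301,.105],[.4725,-.393,.105],[.4725,-.347,.105]]))
shot('scene','s5')"
```

```text
t 9.72 tcp [ 473.6 -345.4  348.4] jaw deg 177.2 toolx [-0.001  0.    -1.   ] F [-0.1  0.1 -0.1] w 87.5 q [-0.3   0.26 -0.27  0.   -1.05  0.25]
[[286.39860936 272.93181915]
 [280.65526513 162.29516588]
 [283.68767908 220.71307591]]
```

View pics/w5.png

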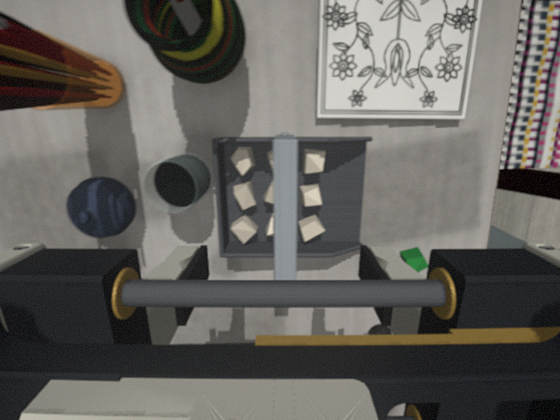

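View pics/s5.png

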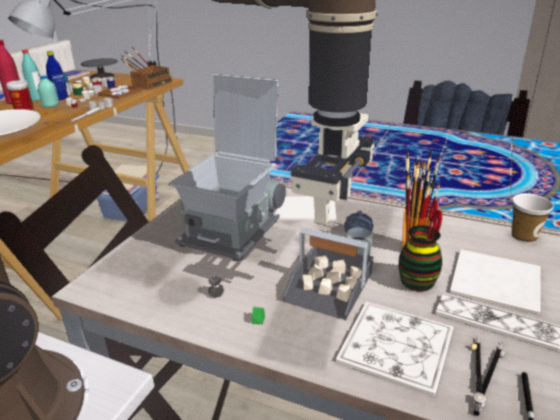

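Call:
{"fn": "apply_moves", "kwargs": {
  "commands": [
    {"dx":-3,"dy":-1,"dz":-35,"spin":0,"hand":0},
    {"dx":0,"dy":0,"dz":-35,"spin":0,"hand":0.1},
    {"dx":0,"dy":0,"dz":-26,"spin":0,"hand":0.5},
    {"dx":0,"dy":0,"dz":0,"spin":0,"hand":1},
    {"dx":0,"dy":0,"dz":0,"spin":0,"hand":1}
  ],
  "grip_force": 15
}}

```text
t: 10.45
eef_pos: [0.4732, -0.3453, 0.2551]
ee_rot: [-2.063, 1.569, -0.539]
force: [0.1, 0.2, 0.3]
width: 0.0544
```

Call:
{"fn": "apply_moves", "kwargs": {
  "commands": [
    {"dx":0,"dy":0,"dz":0,"spin":0,"hand":1},
    {"dx":0,"dy":0,"dz":0,"spin":0,"hand":1},
    {"dx":0,"dy":0,"dz":0,"spin":0,"hand":1},
    {"dx":0,"dy":0,"dz":0,"spin":0,"hand":1},
    {"dx":0,"dy":0,"dz":0,"spin":0,"hand":1}
  ]
}}

```text
t: 11.08
eef_pos: [0.4722, -0.3451, 0.2539]
ee_rot: [-1.953, 1.57, -0.43]
force: [0.3, 0.1, 3.6]
width: 0.0175
```

```bash
python3 -c "
from h import *
s=rep();shot('wrist','w6');shot('scene','s6',(240,190,420,330),4)"
```

```text
t 11.07 tcp [ 472.2 -345.1  253.9] jaw deg 177.3 toolx [ 0.001 -0.    -1.   ] F [0.3 0.1 3.6] w 17.5 q [-0.3   0.35 -0.38  0.   -0.84  0.25]
```

View pics/s6.png

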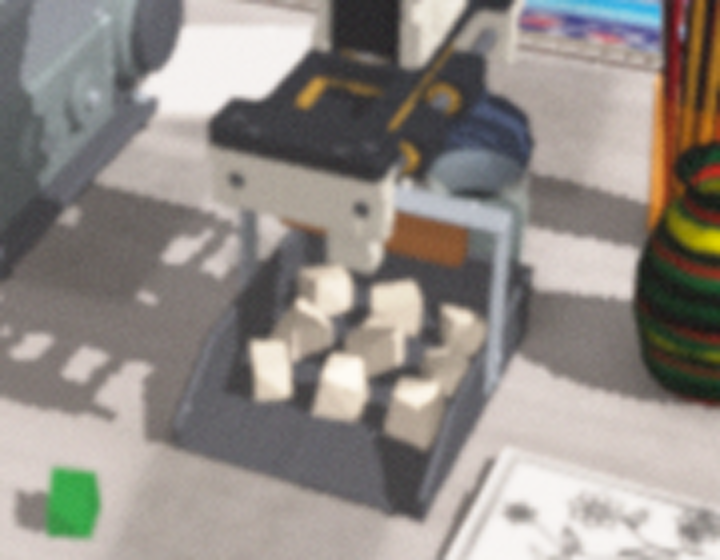

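Call:
{"fn": "apply_moves", "kwargs": {
  "commands": [
    {"dx":0,"dy":0,"dz":0,"spin":0,"hand":0.7},
    {"dx":0,"dy":0,"dz":0,"spin":0,"hand":0.7},
    {"dx":0,"dy":0,"dz":12,"spin":0,"hand":0.7},
    {"dx":0,"dy":0,"dz":11,"spin":0,"hand":0.7},
    {"dx":0,"dy":0,"dz":0,"spin":0,"hand":0.7}
  ],
  "grip_force": 50
}}

```text
t: 11.8
eef_pos: [0.4724, -0.3453, 0.2781]
ee_rot: [-1.891, 1.568, -0.368]
force: [-0.4, -0.8, -0.5]
width: 0.0265
```

Call:
{"fn": "apply_moves", "kwargs": {
  "commands": [
    {"dx":0,"dy":0,"dz":0,"spin":0,"hand":1},
    {"dx":0,"dy":0,"dz":0,"spin":0,"hand":1},
    {"dx":0,"dy":0,"dz":0,"spin":0,"hand":1},
    {"dx":0,"dy":0,"dz":0,"spin":0,"hand":1},
    {"dx":0,"dy":0,"dz":0,"spin":0,"hand":1}
  ]
}}

```text
t: 12.42
eef_pos: [0.472, -0.3451, 0.2764]
ee_rot: [1.275, 1.571, 2.798]
force: [-1.3, 1.8, 2.7]
width: 0.016
```

```bash
python3 -c "
from h import *
s=rep();shot('scene','s7',(240,190,420,330),4)"
```

```text
t 12.43 tcp [ 472.  -345.1  276.4] jaw deg 177.3 toolx [-0.  0. -1.] F [-1.3  1.8  2.7] w 16.0 q [-0.3   0.33 -0.36 -0.   -0.89  0.25]
```

View pics/s7.png

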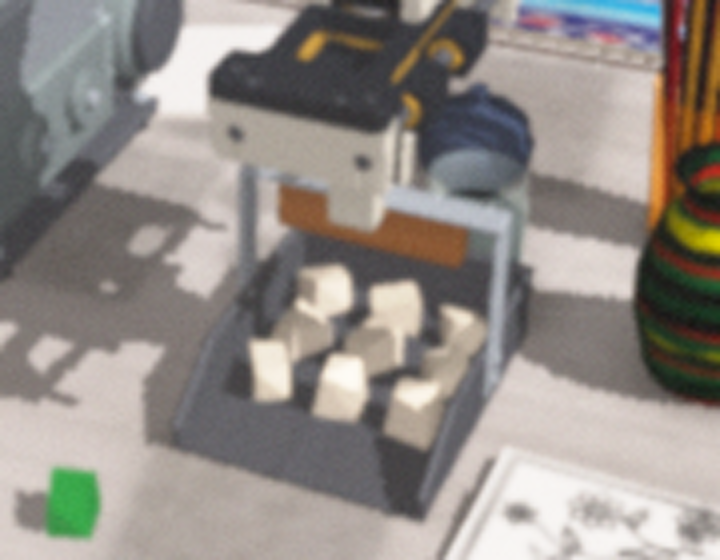

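Call:
{"fn": "apply_moves", "kwargs": {
  "commands": [
    {"dx":0,"dy":0,"dz":3,"spin":0,"hand":1},
    {"dx":0,"dy":0,"dz":6,"spin":0,"hand":1},
    {"dx":0,"dy":0,"dz":8,"spin":0,"hand":1},
    {"dx":0,"dy":0,"dz":8,"spin":0,"hand":1},
    {"dx":0,"dy":0,"dz":5,"spin":0,"hand":1}
  ]
}}

```text
t: 13.1
eef_pos: [0.4721, -0.3451, 0.3073]
ee_rot: [-1.855, 1.57, -0.332]
force: [0.6, -0.0, -5.1]
width: 0.016
```

```bash
python3 -c "
from h import *
s=rep();shot('scene','s8',(240,170,420,330),3.7)"
```

```text
t 13.10 tcp [ 472.1 -345.1  307.3] jaw deg 177.3 toolx [ 0.001 -0.    -1.   ] F [ 0.6 -0.  -5.1] w 16.0 q [-0.3   0.29 -0.32  0.   -0.95  0.25]
```

View pics/s8.png

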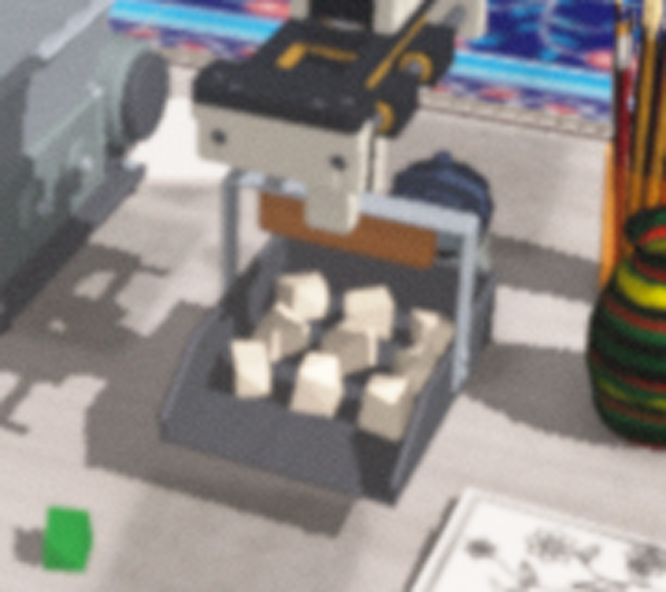

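Call:
{"fn": "apply_moves", "kwargs": {
  "commands": [
    {"dx":0,"dy":0,"dz":18,"spin":0,"hand":1},
    {"dx":3,"dy":6,"dz":34,"spin":-3,"hand":1},
    {"dx":6,"dy":12,"dz":40,"spin":-6,"hand":1},
    {"dx":8,"dy":17,"dz":38,"spin":-8,"hand":1},
    {"dx":10,"dy":21,"dz":20,"spin":-9,"hand":1}
  ]
}}

```text
t: 13.78
eef_pos: [0.4991, -0.2888, 0.459]
ee_rot: [-1.383, 1.568, -0.32]
force: [1.1, -0.7, -5.1]
width: 0.0164
```

Call:
{"fn": "apply_moves", "kwargs": {
  "commands": [
    {"dx":10,"dy":22,"dz":0,"spin":-10,"hand":1},
    {"dx":10,"dy":22,"dz":0,"spin":-10,"hand":1},
    {"dx":10,"dy":22,"dz":0,"spin":-10,"hand":1},
    {"dx":10,"dy":22,"dz":0,"spin":-10,"hand":1},
    {"dx":10,"dy":22,"dz":0,"spin":-10,"hand":1}
  ]
}}

```text
t: 14.4
eef_pos: [0.549, -0.1783, 0.4564]
ee_rot: [2.091, 1.57, 2.281]
force: [0.0, -0.0, -4.6]
width: 0.0166
```

Call:
{"fn": "apply_moves", "kwargs": {
  "commands": [
    {"dx":8,"dy":20,"dz":0,"spin":-8,"hand":1},
    {"dx":5,"dy":16,"dz":0,"spin":-4.1,"hand":1},
    {"dx":3,"dy":11,"dz":0,"spin":0,"hand":1},
    {"dx":0,"dy":6,"dz":0,"spin":0,"hand":1},
    {"dx":0,"dy":1,"dz":0,"spin":0,"hand":1}
  ]
}}

```text
t: 15.02
eef_pos: [0.5648, -0.125, 0.4565]
ee_rot: [2.971, 1.571, 2.958]
force: [-0.0, 0.1, -4.9]
width: 0.0165
```

```bash
python3 -c "
from h import *
s=rep();shot('scene','s9',(140,40,340,260),2.7);shot('top','t9');shot('wrist','w9')"
```

```text
t 15.03 tcp [ 564.8 -125.   456.5] jaw deg 89.2 toolx [-0.  0. -1.] F [-0.   0.1 -4.9] w 16.5 q [ 0.12  0.17 -0.13 -0.   -1.28 -1.7 ]
```

View pics/s9.png

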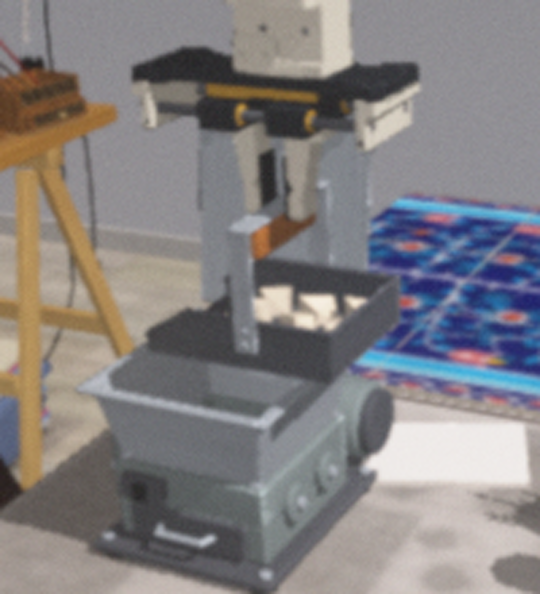

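View pics/w9.png

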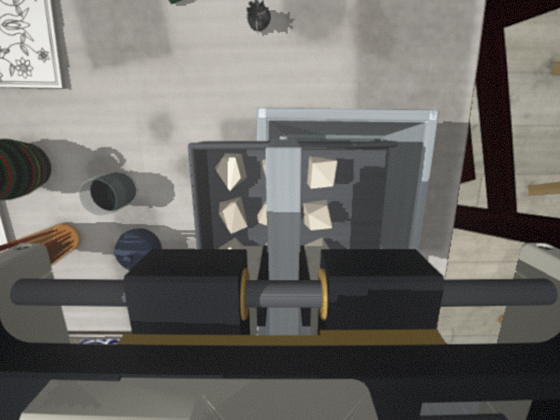

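View pics/t9.png

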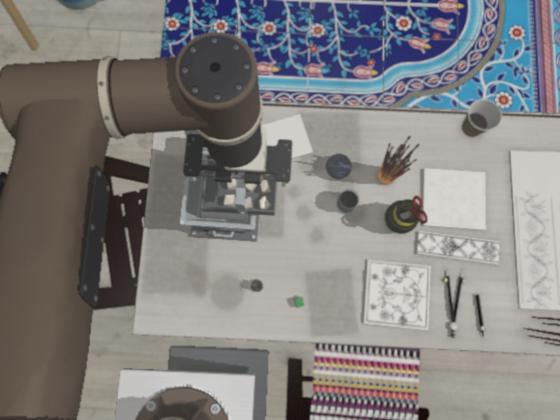

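```bash
python3 -c "
from h import *
s=status.get_state();s['eef_pos']=np.array([.5648,-.125,.4565]);C=cam('wrist',s)
print(proj(C,[[.476,-.151,.15],[.476,.017,.15]]))
print(onz(C,[[258,109],[437,109],[425,180],[437,180]],.150))
print('pan front wall',onz(C,[[190,144],[388,146]],.218))"
```

```text
[[252.83043265 109.68116876]
 [435.86033697 107.65704254]]
[[ 0.47548447 -0.14625344  0.15      ]
 [ 0.47718301  0.01820654  0.15      ]
 [ 0.54337269  0.01463329  0.15      ]
 [ 0.54350991  0.02656551  0.15      ]]
pan front wall [[ 0.50134479 -0.19072014  0.218     ]
 [ 0.50481488 -0.04798961  0.218     ]]
```

Call:
{"fn": "apply_moves", "kwargs": {
  "commands": [
    {"dx":0,"dy":0,"dz":-9,"spin":0,"hand":1},
    {"dx":0,"dy":0,"dz":-10,"spin":0,"hand":1},
    {"dx":0,"dy":0,"dz":-7,"spin":0,"hand":1},
    {"dx":0,"dy":0,"dz":-4,"spin":0,"hand":1},
    {"dx":0,"dy":0,"dz":-2,"spin":0,"hand":1}
  ]
}}

```text
t: 15.8
eef_pos: [0.5648, -0.1252, 0.4273]
ee_rot: [-0.547, 1.569, -0.561]
force: [-10.2, 6.4, 21.5]
width: 0.0162
```

```bash
python3 -c "
from h import *
s=rep()"
```

```text
t 15.80 tcp [ 564.8 -125.2  427.3] jaw deg 89.2 toolx [ 0.002 -0.001 -1.   ] F [-10.2   6.4  21.5] w 16.2 q [ 0.12  0.19 -0.17  0.   -1.21 -1.71]
```

Call:
{"fn": "apply_moves", "kwargs": {
  "commands": [
    {"dx":0,"dy":1,"dz":2,"spin":0,"hand":1},
    {"dx":0,"dy":3,"dz":0,"spin":0,"hand":1},
    {"dx":0,"dy":4,"dz":-1,"spin":0,"hand":1},
    {"dx":0,"dy":4,"dz":-1,"spin":0,"hand":1},
    {"dx":0,"dy":4,"dz":-1.5,"spin":0,"hand":1}
  ],
  "grip_force": 12
}}

```text
t: 16.42
eef_pos: [0.5653, -0.1087, 0.4233]
ee_rot: [-0.038, 1.57, -0.052]
force: [0.5, -0.3, 0.6]
width: 0.0174
```

```bash
python3 -c "
from h import *
s=rep();shot('scene','s10',(140,40,340,260),2.7)"
```

```text
t 16.43 tcp [ 565.3 -108.7  423.3] jaw deg 89.2 toolx [ 0.001 -0.    -1.   ] F [ 0.5 -0.3  0.6] w 17.4 q [ 0.15  0.18 -0.18  0.   -1.2  -1.74]
```

View pics/s10.png

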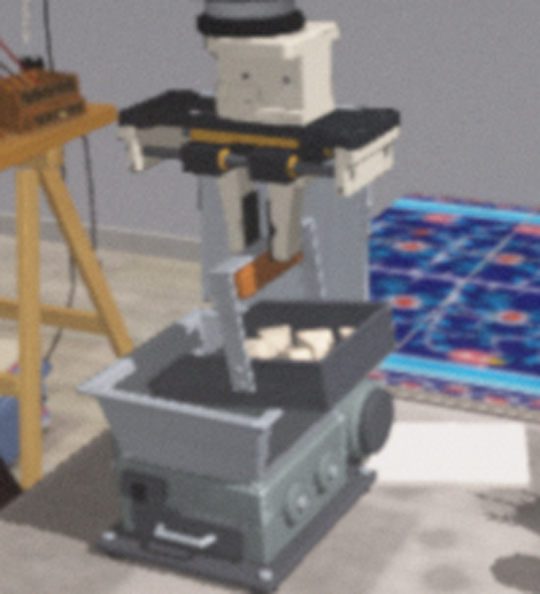

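Call:
{"fn": "apply_moves", "kwargs": {
  "commands": [
    {"dx":0,"dy":4.5,"dz":-1.5,"spin":0,"hand":1},
    {"dx":0,"dy":4.5,"dz":-2,"spin":0,"hand":1},
    {"dx":0,"dy":4.5,"dz":-2,"spin":0,"hand":1},
    {"dx":0,"dy":4.5,"dz":-2.5,"spin":0,"hand":1},
    {"dx":0,"dy":4.5,"dz":-2.5,"spin":0,"hand":1}
  ]
}}

```text
t: 17.1
eef_pos: [0.5653, -0.0861, 0.4132]
ee_rot: [0.123, 1.569, 0.109]
force: [0.8, 2.7, 6.0]
width: 0.0183
```

```bash
python3 -c "
from h import *
s=rep();shot('scene','s11',(140,40,340,260),2.7)"
```

```text
t 17.10 tcp [565.3 -86.1 413.2] jaw deg 89.2 toolx [ 0.002  0.    -1.   ] F [0.8 2.7 6. ] w 18.3 q [ 0.19  0.18 -0.21  0.   -1.18 -1.78]
```

View pics/s11.png

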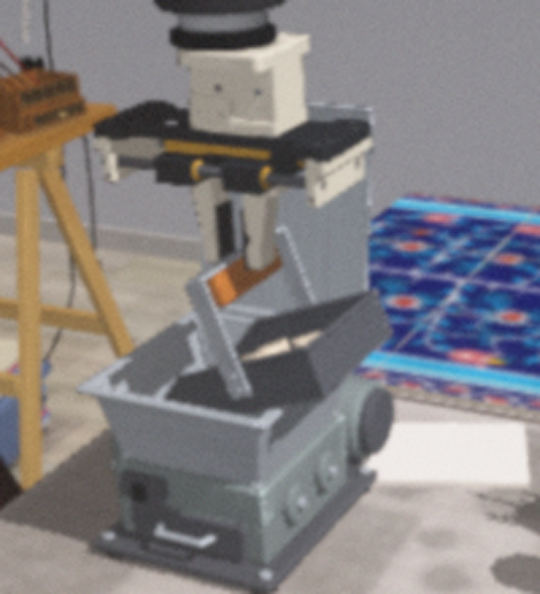

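Call:
{"fn": "apply_moves", "kwargs": {
  "commands": [
    {"dx":0,"dy":4,"dz":-2.5,"spin":0,"hand":1},
    {"dx":0,"dy":4,"dz":-2.5,"spin":0,"hand":1},
    {"dx":0,"dy":3,"dz":-2.5,"spin":0,"hand":1},
    {"dx":0,"dy":3,"dz":-2.5,"spin":0,"hand":1},
    {"dx":0,"dy":3,"dz":-2.5,"spin":0,"hand":1}
  ]
}}

```text
t: 17.77
eef_pos: [0.5655, -0.0685, 0.4009]
ee_rot: [0.5, 1.567, 0.486]
force: [0.9, 6.4, 6.2]
width: 0.0189
```

```bash
python3 -c "
from h import *
s=rep();shot('scene','s12',(140,40,340,260),2.7);shot('wrist','w12')"
```

```text
t 17.77 tcp [565.5 -68.5 400.9] jaw deg 89.2 toolx [ 0.003  0.002 -1.   ] F [0.9 6.4 6.2] w 18.9 q [ 0.22  0.19 -0.23 -0.   -1.15 -1.81]
```

View pics/s12.png

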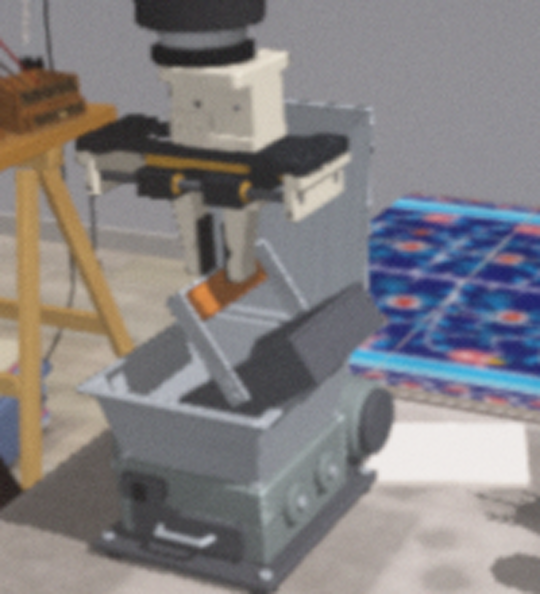

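View pics/w12.png

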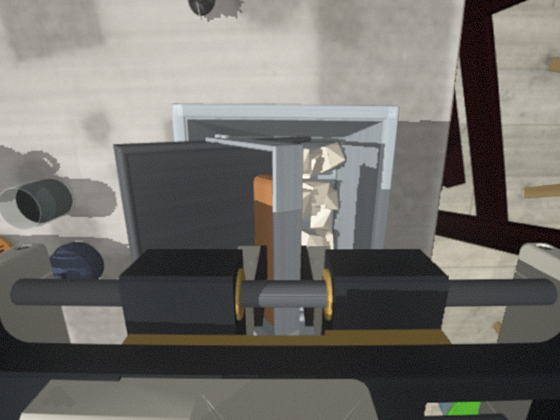

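Call:
{"fn": "apply_moves", "kwargs": {
  "commands": [
    {"dx":0,"dy":4,"dz":-3,"spin":0,"hand":1},
    {"dx":0,"dy":4,"dz":-4,"spin":0,"hand":1},
    {"dx":0,"dy":3,"dz":-4,"spin":0,"hand":1},
    {"dx":0,"dy":0,"dz":0,"spin":0,"hand":1},
    {"dx":0,"dy":0,"dz":0,"spin":0,"hand":1}
  ]
}}

```text
t: 18.5
eef_pos: [0.5678, -0.0576, 0.3919]
ee_rot: [0.142, 1.56, 0.129]
force: [10.0, 5.3, 10.0]
width: 0.0155
```

```bash
python3 -c "
from h import *
s=rep();shot('scene','s13',(140,40,340,260),2.7);shot('wrist','w13')"
```

```text
t 18.50 tcp [567.8 -57.6 391.9] jaw deg 89.2 toolx [ 0.011  0.001 -1.   ] F [10.   5.3 10. ] w 15.5 q [ 0.24  0.19 -0.25  0.   -1.12 -1.83]
```

View pics/s13.png

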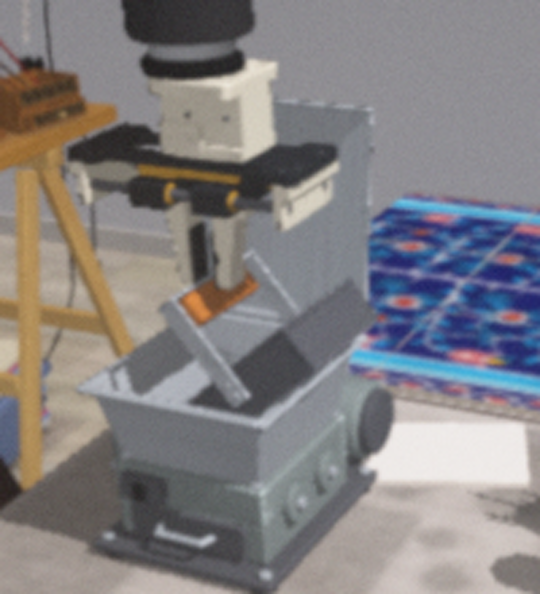

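View pics/w13.png

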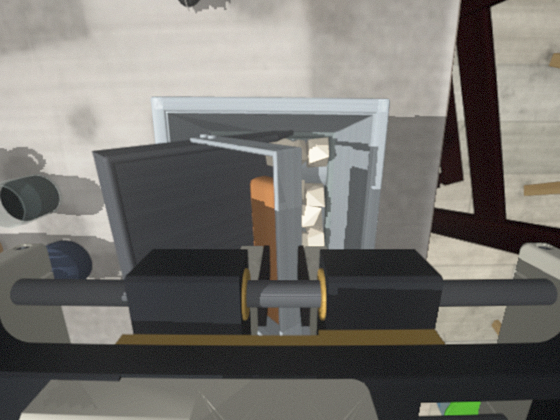

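Call:
{"fn": "apply_moves", "kwargs": {
  "commands": [
    {"dx":0,"dy":0,"dz":0,"spin":0,"hand":1},
    {"dx":0,"dy":0,"dz":2,"spin":0,"hand":1},
    {"dx":0,"dy":0,"dz":4,"spin":0,"hand":1},
    {"dx":0,"dy":0,"dz":6,"spin":0,"hand":1},
    {"dx":0,"dy":0,"dz":6,"spin":0,"hand":1}
  ],
  "grip_force": 45
}}

```text
t: 19.23
eef_pos: [0.5643, -0.0584, 0.4049]
ee_rot: [3.096, 1.567, 3.081]
force: [1.5, -0.6, -4.2]
width: 0.0025
```

```bash
python3 -c "
from h import *
s=rep();shot('scene','s14',(140,40,340,260),2.7);shot('wrist','w14')"
```

```text
t 19.23 tcp [564.3 -58.4 404.9] jaw deg 89.1 toolx [-0.004  0.    -1.   ] F [ 1.5 -0.6 -4.2] w 2.5 q [ 0.24  0.18 -0.23 -0.   -1.16 -1.83]
```

View pics/s14.png

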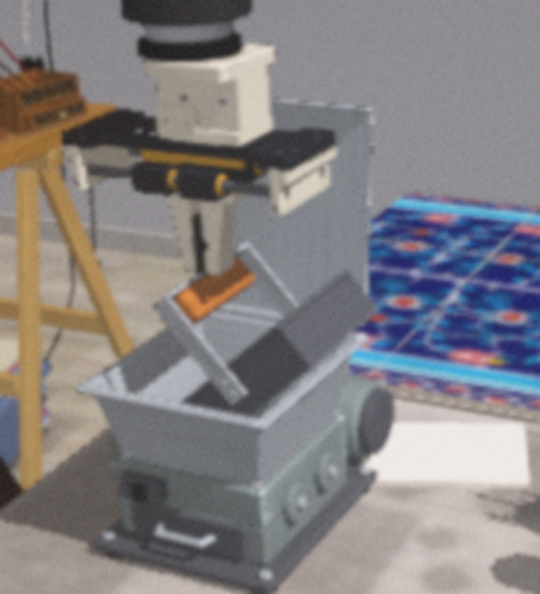

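View pics/w14.png

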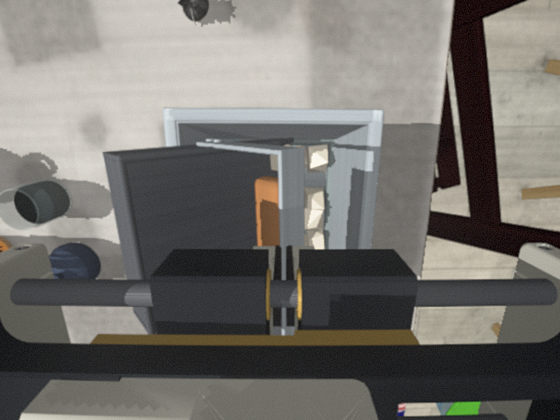

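Run:
```python
import cv2
a=cv2.imread('pics/raw_s14.png')[100:200,185:285]
cv2.imwrite('pics/z14.png',cv2.resize(a,None,fx=6,fy=6,interpolation=cv2.INTER_CUBIC))
```

```text
(no output)
```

View pics/z14.png

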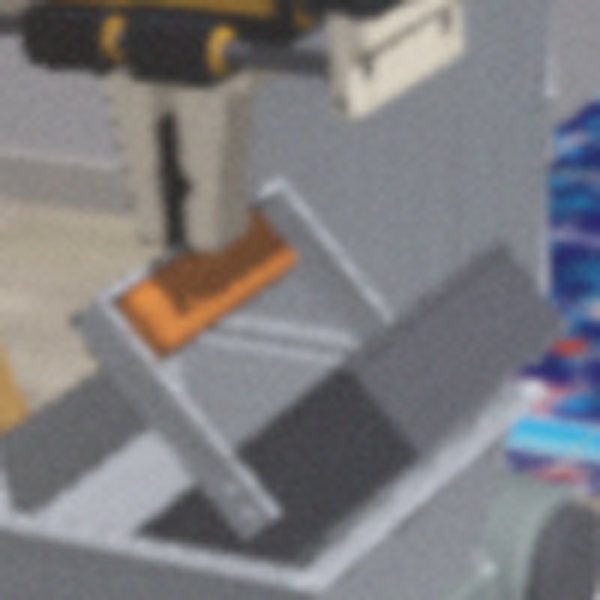

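Run:
```python
import cv2
a=cv2.imread('pics/raw_s14.png')[120:170,190:240]
a=cv2.resize(a,None,fx=10,fy=10,interpolation=cv2.INTER_CUBIC)
b=cv2.imread('pics/raw_w14.png')[130:190,190:350]
b=cv2.resize(b,None,fx=5,fy=5,interpolation=cv2.INTER_CUBIC)
cv2.imwrite('pics/za.png',a);cv2.imwrite('pics/zb.png',b)
```

```text
(no output)
```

View pics/za.png

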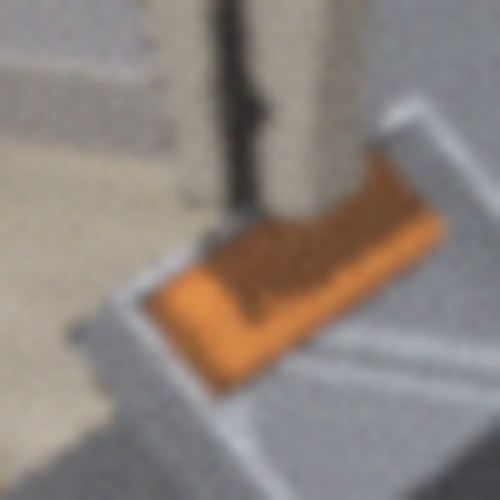

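View pics/zb.png

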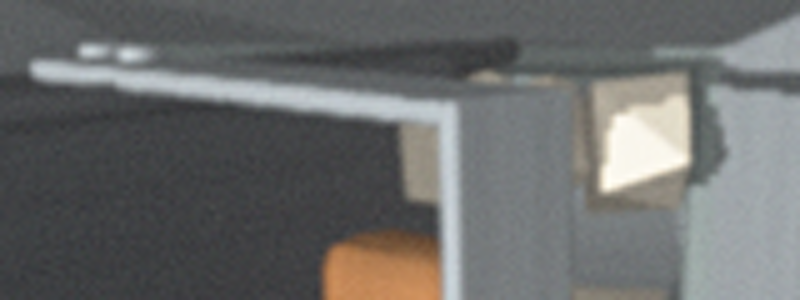

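```bash
python3 -c "
from h import *
s=status.get_state();C=cam('wrist',s);S=cam('scene')
r=tri(S,[[202.5,149.5],[197.5,153.5]],C,[[279.5,150.6],[303.5,147]]);print(r)
d=r[1]-r[0];print(np.linalg.norm(d[:3]),np.degrees(np.arctan2(-d[2],d[1])))
print(s['eef_pos'])"
```

```text
[[ 0.50231411 -0.06066532  0.22788782  0.00359857]
 [ 0.50162604 -0.04776811  0.21783583  0.00441692]]
0.016366242424212595 37.93260515475876
[ 0.56467337 -0.05864418  0.40657098]
```

Call:
{"fn": "apply_moves", "kwargs": {
  "commands": [
    {"dx":0,"dy":0,"dz":0,"spin":0,"hand":0.55},
    {"dx":0,"dy":0,"dz":0,"spin":0,"hand":0.55},
    {"dx":0,"dy":0,"dz":0,"spin":0,"hand":0.55},
    {"dx":0,"dy":0,"dz":-8,"spin":0,"hand":0.55},
    {"dx":0,"dy":0,"dz":-8,"spin":0,"hand":0.55}
  ]
}}

```text
t: 19.95
eef_pos: [0.5648, -0.0586, 0.3903]
ee_rot: [2.782, 1.571, 2.768]
force: [0.0, 0.8, -1.3]
width: 0.0387
```

```bash
python3 -c "
from h import *
s=rep();shot('scene','s15',(180,90,280,190),6)"
```

```text
t 19.95 tcp [564.8 -58.6 390.3] jaw deg 89.2 toolx [-0.  0. -1.] F [ 0.   0.8 -1.3] w 38.7 q [ 0.24  0.19 -0.25 -0.   -1.13 -1.83]
```

View pics/s15.png

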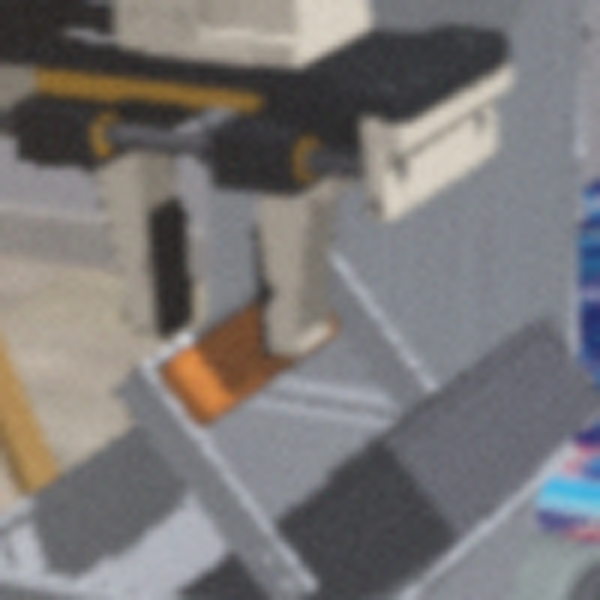

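Call:
{"fn": "apply_moves", "kwargs": {
  "commands": [
    {"dx":0,"dy":0,"dz":1,"spin":0,"hand":0.8},
    {"dx":0,"dy":0,"dz":0,"spin":0,"hand":1},
    {"dx":0,"dy":0,"dz":0,"spin":0,"hand":1},
    {"dx":0,"dy":0,"dz":0,"spin":0,"hand":1},
    {"dx":0,"dy":0,"dz":0,"spin":0,"hand":1}
  ],
  "grip_force": 50
}}

```text
t: 20.62
eef_pos: [0.565, -0.0588, 0.3923]
ee_rot: [-0.617, 1.57, -0.632]
force: [-0.2, -2.4, 3.2]
width: 0.019
```

```bash
python3 -c "
from h import *
s=rep();shot('scene','s16',(160,80,300,230),4);shot('wrist','w16')"
```

```text
t 20.62 tcp [565.  -58.8 392.3] jaw deg 89.2 toolx [ 0. -0. -1.] F [-0.2 -2.4  3.2] w 19.0 q [ 0.24  0.19 -0.25  0.   -1.13 -1.83]
```

View pics/s16.png

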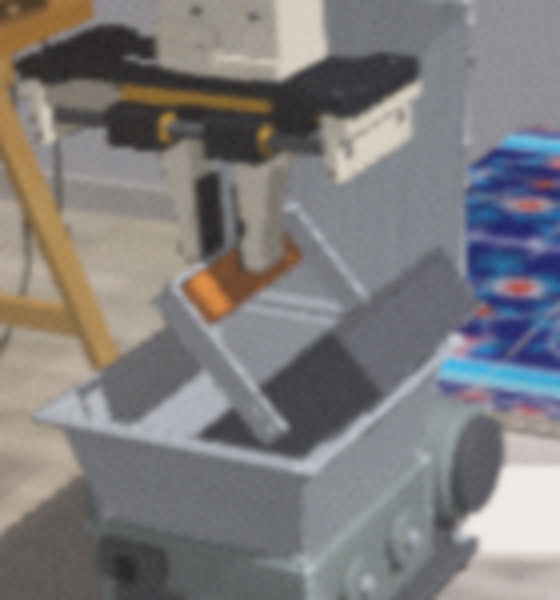

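View pics/w16.png

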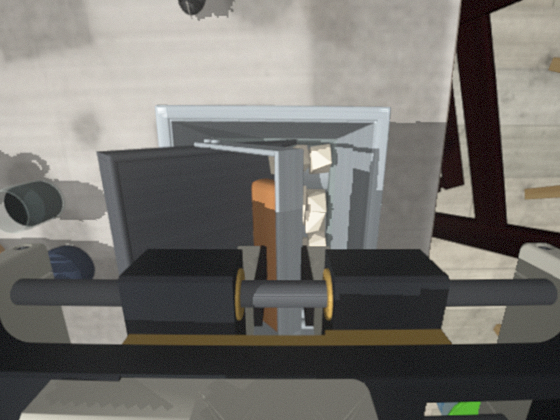

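Clamped at the tilt (19 mm). Lift slowly with the tilt held.

Call:
{"fn": "apply_moves", "kwargs": {
  "commands": [
    {"dx":0,"dy":0,"dz":3,"spin":0,"hand":1},
    {"dx":0,"dy":0,"dz":4,"spin":0,"hand":1},
    {"dx":0,"dy":0,"dz":5,"spin":0,"hand":1},
    {"dx":0,"dy":0,"dz":5,"spin":0,"hand":1},
    {"dx":0,"dy":0,"dz":3,"spin":0,"hand":1}
  ]
}}

```text
t: 21.35
eef_pos: [0.565, -0.0585, 0.4126]
ee_rot: [0.372, 1.57, 0.357]
force: [-0.0, -1.7, -1.7]
width: 0.018
```

```bash
python3 -c "
from h import *
s=rep();shot('scene','s17',(160,80,300,230),4);shot('wrist','w17',(80,80,440,260),2.2)"
```

```text
t 21.35 tcp [565.  -58.5 412.6] jaw deg 89.2 toolx [ 0.001  0.    -1.   ] F [-0.  -1.7 -1.7] w 18.0 q [ 0.24  0.18 -0.22 -0.   -1.18 -1.83]
```

View pics/s17.png

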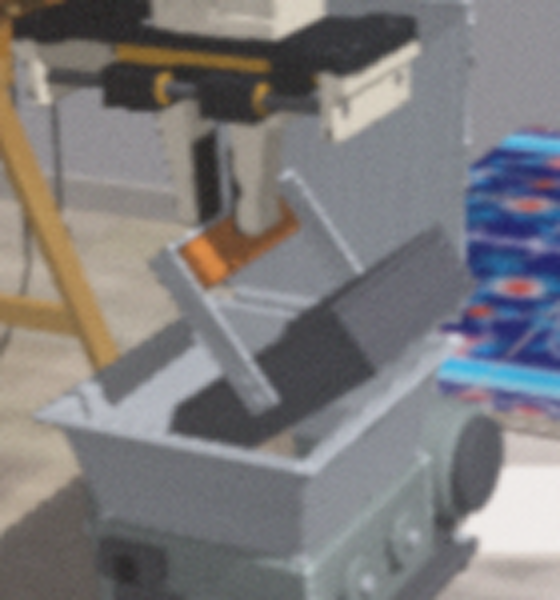

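View pics/w17.png

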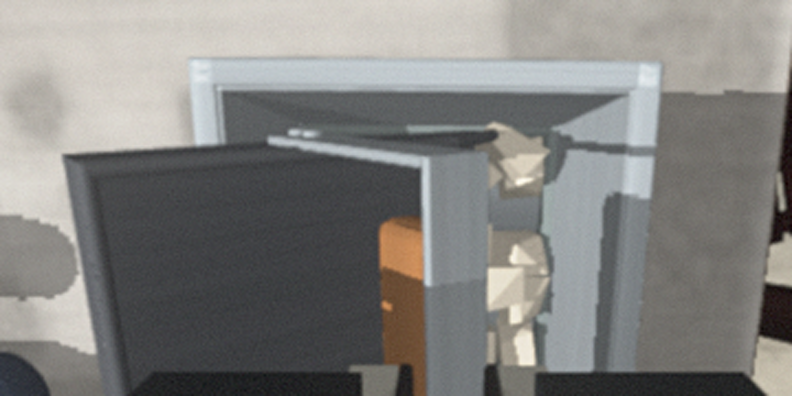

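Call:
{"fn": "apply_moves", "kwargs": {
  "commands": [
    {"dx":0,"dy":0,"dz":4,"spin":0,"hand":1},
    {"dx":0,"dy":0,"dz":5,"spin":0,"hand":1},
    {"dx":0,"dy":0,"dz":5,"spin":0,"hand":1},
    {"dx":0,"dy":0,"dz":5,"spin":0,"hand":1},
    {"dx":0,"dy":0,"dz":3,"spin":0,"hand":1}
  ]
}}

```text
t: 22.08
eef_pos: [0.565, -0.0584, 0.4343]
ee_rot: [0.977, 1.57, 0.962]
force: [-0.9, 0.2, -3.6]
width: 0.0155
```

```bash
python3 -c "
from h import *
s=rep();shot('scene','s18',(160,80,300,230),4);shot('wrist','w18',(80,80,440,260),2.2)"
```

```text
t 22.07 tcp [565.  -58.4 434.3] jaw deg 89.2 toolx [ 0.  0. -1.] F [-0.9  0.2 -3.6] w 15.5 q [ 0.24  0.16 -0.18 -0.   -1.22 -1.83]
```

View pics/s18.png

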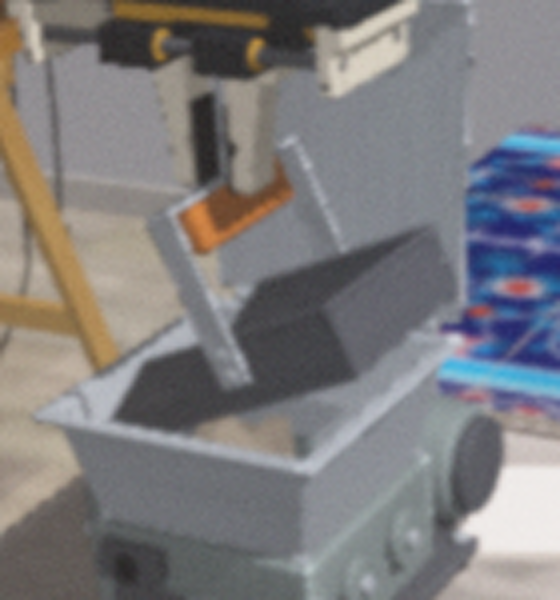

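View pics/w18.png

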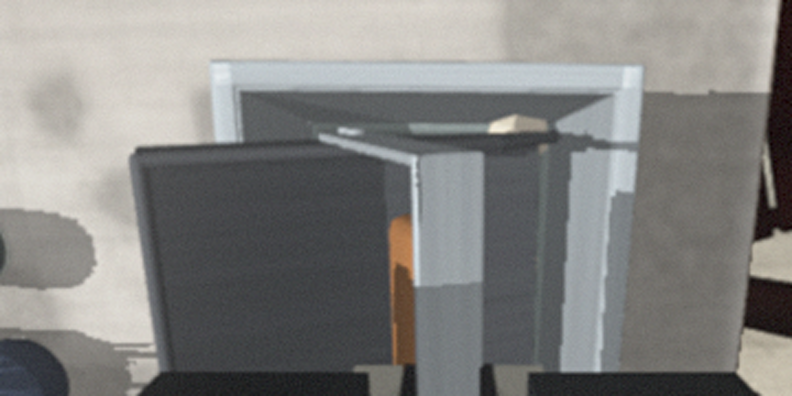

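Call:
{"fn": "apply_moves", "kwargs": {
  "commands": [
    {"dx":0,"dy":0,"dz":8,"spin":0,"hand":1},
    {"dx":0,"dy":0,"dz":12,"spin":0,"hand":1},
    {"dx":0,"dy":0,"dz":14,"spin":0,"hand":1},
    {"dx":0,"dy":0,"dz":12,"spin":0,"hand":1},
    {"dx":0,"dy":0,"dz":8,"spin":0,"hand":1}
  ]
}}

```text
t: 22.8
eef_pos: [0.565, -0.0586, 0.4892]
ee_rot: [0.207, 1.57, 0.192]
force: [-0.7, -0.5, -1.3]
width: 0.0153
```

```bash
python3 -c "
from h import *
s=rep();shot('scene','s19',(130,20,350,260),2.4);shot('wrist','w19')"
```

```text
t 22.80 tcp [565.  -58.6 489.2] jaw deg 89.2 toolx [ 0.001  0.    -1.   ] F [-0.7 -0.5 -1.3] w 15.3 q [ 0.24  0.14 -0.09  0.   -1.34 -1.83]
```

View pics/s19.png

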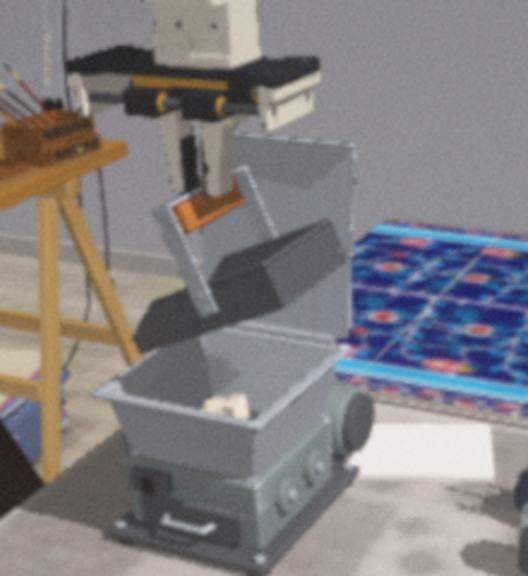

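View pics/w19.png

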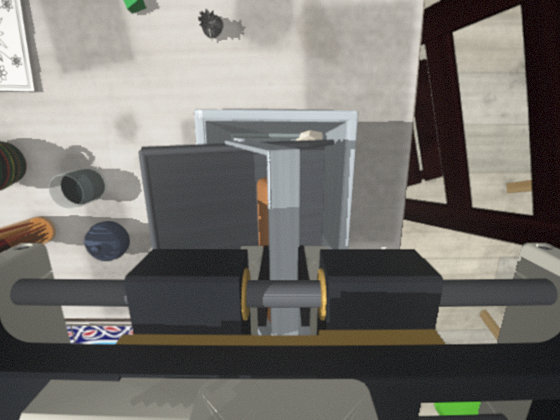

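Call:
{"fn": "apply_moves", "kwargs": {
  "commands": [
    {"dx":-3,"dy":-8,"dz":0,"spin":0,"hand":1},
    {"dx":-6,"dy":-18,"dz":0,"spin":0,"hand":1},
    {"dx":-11,"dy":-28,"dz":0,"spin":0,"hand":1},
    {"dx":-14,"dy":-34,"dz":0,"spin":0,"hand":1},
    {"dx":-15,"dy":-36,"dz":0,"spin":0,"hand":1}
  ]
}}

```text
t: 23.52
eef_pos: [0.5149, -0.1844, 0.4877]
ee_rot: [-2.93, 1.57, -2.945]
force: [0.2, -0.9, -2.0]
width: 0.0157
```

Call:
{"fn": "apply_moves", "kwargs": {
  "commands": [
    {"dx":-16,"dy":-38,"dz":-15,"spin":0,"hand":1},
    {"dx":-16,"dy":-36,"dz":-25,"spin":0,"hand":1},
    {"dx":-13,"dy":-28,"dz":-35,"spin":0,"hand":1},
    {"dx":-8,"dy":-18,"dz":-40,"spin":0,"hand":1},
    {"dx":-3,"dy":-8,"dz":-30,"spin":0,"hand":1}
  ]
}}

```text
t: 24.15
eef_pos: [0.4579, -0.3123, 0.3411]
ee_rot: [2.881, 1.569, 2.864]
force: [1.2, 0.8, -3.0]
width: 0.0153
```

```bash
python3 -c "
from h import *
s=rep();shot('scene','s20');shot('top','t20',(150,100,430,310),2.8)"
```

```text
t 24.15 tcp [ 457.9 -312.3  341.1] jaw deg 89.0 toolx [-0.002  0.001 -1.   ] F [ 1.2  0.8 -3. ] w 15.3 q [-0.25  0.21 -0.35 -0.   -1.01 -1.34]
```

View pics/s20.png

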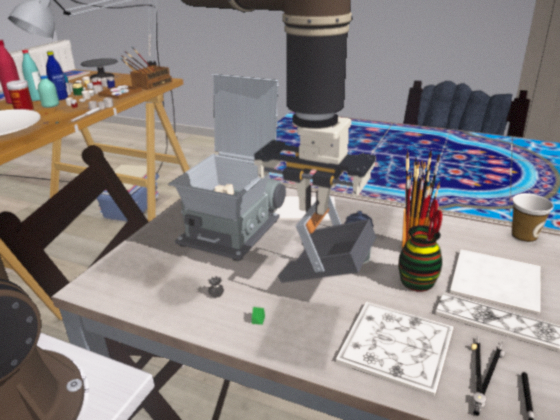

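View pics/t20.png

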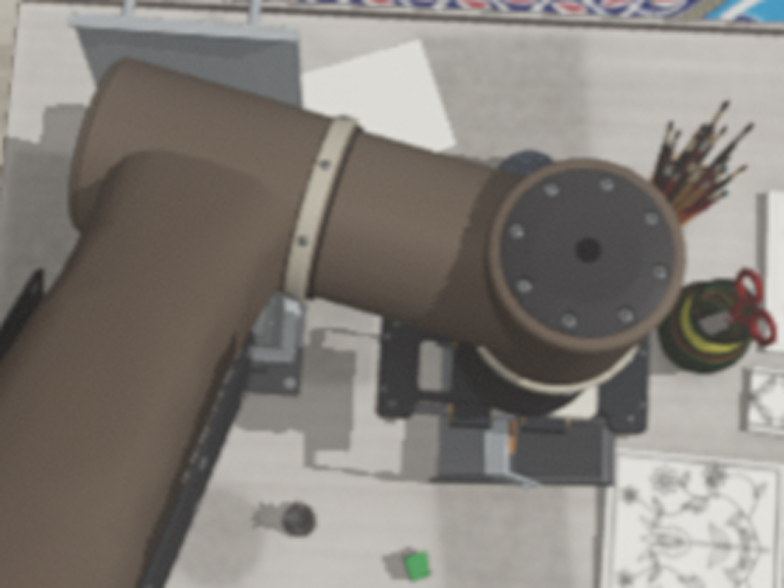

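Call:
{"fn": "apply_moves", "kwargs": {
  "commands": [
    {"dx":0,"dy":0,"dz":-10,"spin":0,"hand":1},
    {"dx":0,"dy":0,"dz":-10,"spin":0,"hand":1},
    {"dx":0,"dy":-1,"dz":-8,"spin":0,"hand":1},
    {"dx":0,"dy":-2,"dz":-6,"spin":0,"hand":1},
    {"dx":0,"dy":-2,"dz":-6,"spin":0,"hand":1}
  ],
  "grip_force": 12
}}

```text
t: 24.88
eef_pos: [0.4603, -0.3159, 0.3033]
ee_rot: [-1.011, 1.57, -1.025]
force: [-3.7, -7.4, 13.1]
width: 0.0172
```

```bash
python3 -c "
from h import *
s=rep();shot('scene','s21',(240,140,400,300),3.7)"
```

```text
t 24.88 tcp [ 460.3 -315.9  303.3] jaw deg 89.2 toolx [ 0.001 -0.001 -1.   ] F [-3.7 -7.4 13.1] w 17.2 q [-0.25  0.26 -0.39  0.   -0.93 -1.33]
```

View pics/s21.png

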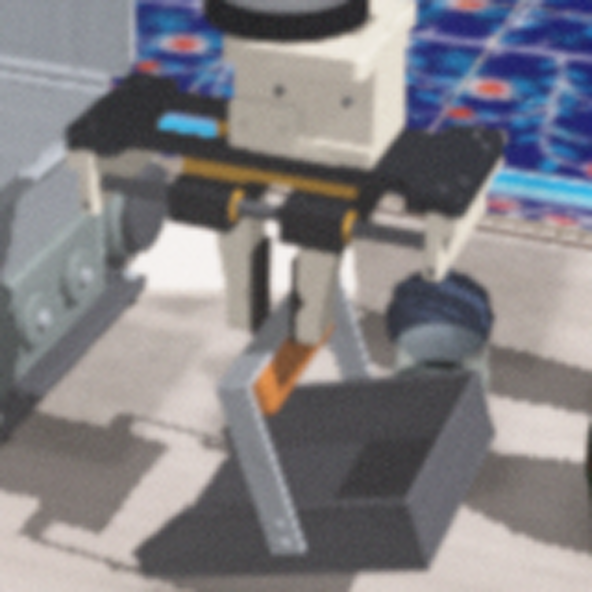

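Call:
{"fn": "apply_moves", "kwargs": {
  "commands": [
    {"dx":0,"dy":-8,"dz":-2,"spin":0,"hand":1},
    {"dx":0,"dy":-8,"dz":-4,"spin":0,"hand":1},
    {"dx":0,"dy":-8,"dz":-4,"spin":0,"hand":1},
    {"dx":0,"dy":-8,"dz":-5,"spin":0,"hand":1},
    {"dx":0,"dy":-6,"dz":-5,"spin":0,"hand":1}
  ],
  "grip_force": 12
}}

```text
t: 25.55
eef_pos: [0.4601, -0.3542, 0.2827]
ee_rot: [-0.147, 1.57, -0.162]
force: [-0.6, -0.1, -0.5]
width: 0.0175
```

```bash
python3 -c "
from h import *
s=rep();shot('scene','s22',(240,140,400,300),3.7)"
```

```text
t 25.55 tcp [ 460.1 -354.2  282.7] jaw deg 89.1 toolx [ 0. -0. -1.] F [-0.6 -0.1 -0.5] w 17.5 q [-0.32  0.31 -0.36 -0.   -0.9  -1.27]
```

View pics/s22.png

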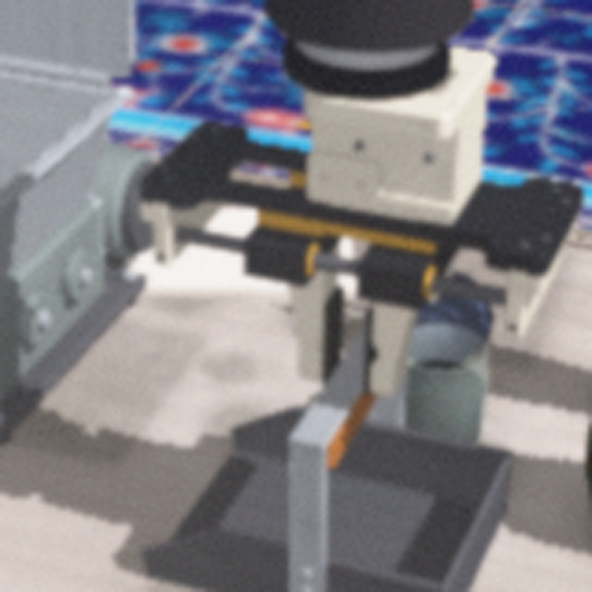

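Call:
{"fn": "apply_moves", "kwargs": {
  "commands": [
    {"dx":0,"dy":0,"dz":-2,"spin":0,"hand":1},
    {"dx":0,"dy":0,"dz":0,"spin":0,"hand":0.6},
    {"dx":0,"dy":0,"dz":0,"spin":0,"hand":0.4},
    {"dx":0,"dy":0,"dz":0,"spin":0,"hand":0.4},
    {"dx":0,"dy":0,"dz":15,"spin":0,"hand":0.4}
  ]
}}

```text
t: 26.22
eef_pos: [0.4596, -0.3533, 0.2956]
ee_rot: [2.736, 1.568, 2.722]
force: [0.9, -0.1, -0.3]
width: 0.0499
```

Call:
{"fn": "apply_moves", "kwargs": {
  "commands": [
    {"dx":0,"dy":15,"dz":40,"spin":8,"hand":0.4},
    {"dx":0,"dy":30,"dz":50,"spin":10,"hand":0.4},
    {"dx":0,"dy":40,"dz":45,"spin":10,"hand":0.4},
    {"dx":10,"dy":45,"dz":35,"spin":10,"hand":0.4},
    {"dx":15,"dy":45,"dz":20,"spin":10,"hand":0.4}
  ]
}}

```text
t: 26.85
eef_pos: [0.4844, -0.1774, 0.4899]
ee_rot: [-0.912, 1.566, -0.083]
force: [1.5, 0.2, 0.3]
width: 0.0529
```

```bash
python3 -c "
from h import *
s=rep();shot('scene','s23');shot('wrist','w23');shot('top','t23',(150,100,430,310),2.8)"
```

```text
t 26.85 tcp [ 484.4 -177.4  489.9] jaw deg 137.5 toolx [ 0.005 -0.    -1.   ] F [1.5 0.2 0.3] w 52.9 q [ 0.03  0.05 -0.19  0.   -1.33 -0.77]
```

View pics/s23.png

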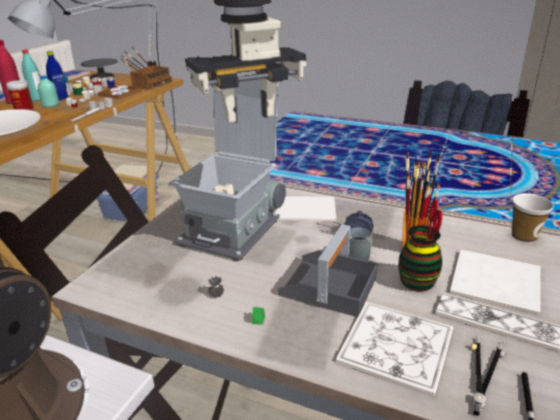

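View pics/w23.png

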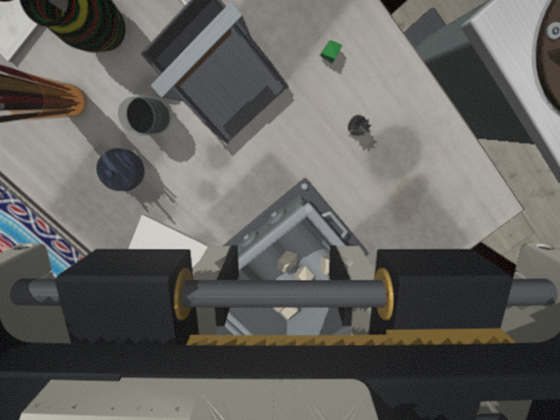

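View pics/t23.png

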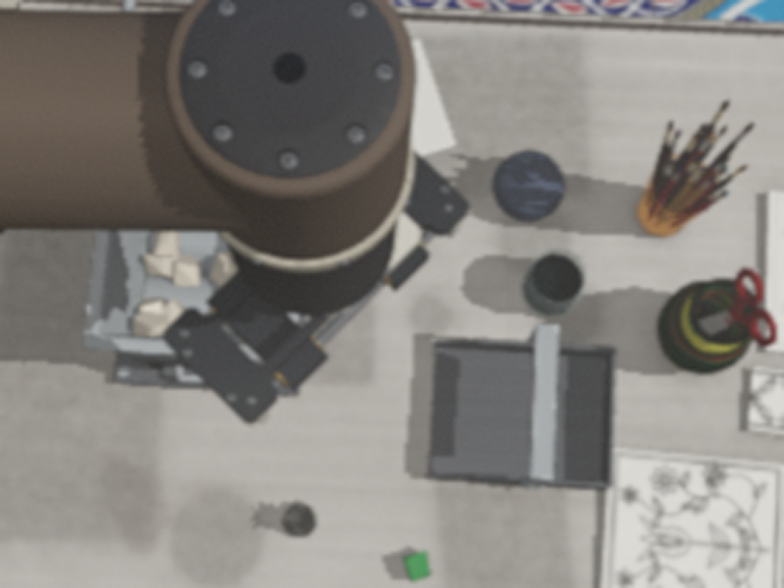

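Call:
{"fn": "apply_moves", "kwargs": {
  "commands": [
    {"dx":20,"dy":15,"dz":25,"spin":-8,"hand":0.75},
    {"dx":35,"dy":20,"dz":25,"spin":-9,"hand":0.75},
    {"dx":40,"dy":25,"dz":10,"spin":-9,"hand":0.75},
    {"dx":40,"dy":25,"dz":0,"spin":-9,"hand":0.75},
    {"dx":30,"dy":20,"dz":0,"spin":-9,"hand":0.75}
  ]
}}

```text
t: 27.62
eef_pos: [0.6511, -0.0736, 0.5455]
ee_rot: [-3.088, 1.57, -3.04]
force: [-0.3, -0.1, -0.3]
width: 0.0222
```

```bash
python3 -c "
from h import *
s=rep();shot('wrist','w24');
import cv2
a=cv2.imread('pics/raw_s23.png')[220:340,270:400];cv2.imwrite('pics/z23.png',cv2.resize(a,None,fx=5,fy=5,interpolation=cv2.INTER_CUBIC))"
```

```text
t 27.62 tcp [651.1 -73.6 545.5] jaw deg 92.7 toolx [-0.001 -0.    -1.   ] F [-0.3 -0.1 -0.3] w 22.2 q [ 0.18  0.28  0.21 -0.   -1.5  -1.71]
```

View pics/w24.png

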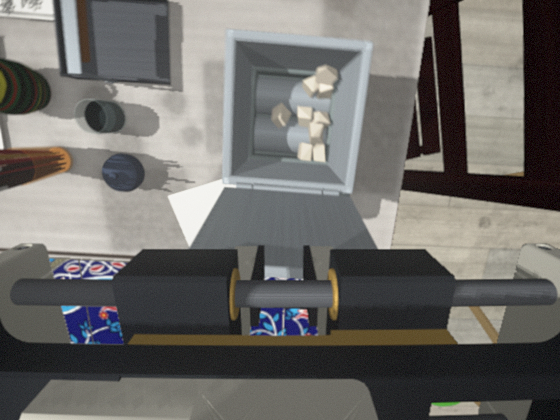

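View pics/z23.png

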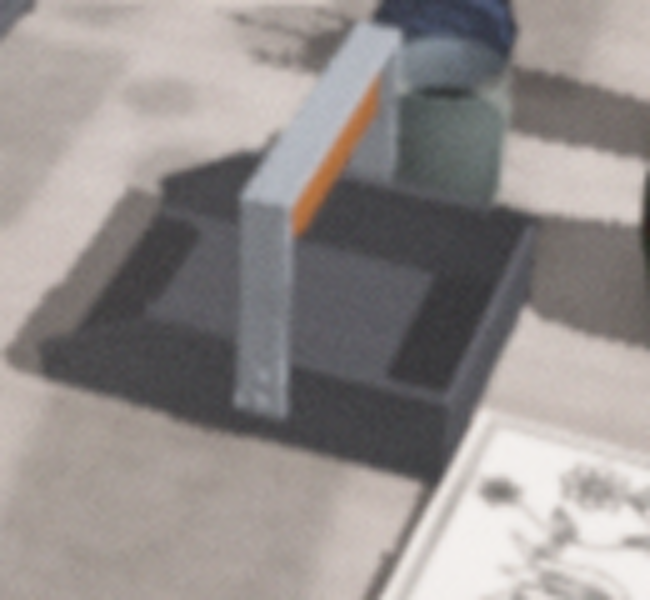

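```bash
python3 -c "
import cv2
a=cv2.imread('pics/raw_w24.png')[50:180,230:370];cv2.imwrite('pics/z24.png',cv2.resize(a,None,fx=4.5,fy=4.5,interpolation=cv2.INTER_CUBIC))"
```

```text
(no output)
```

View pics/z24.png

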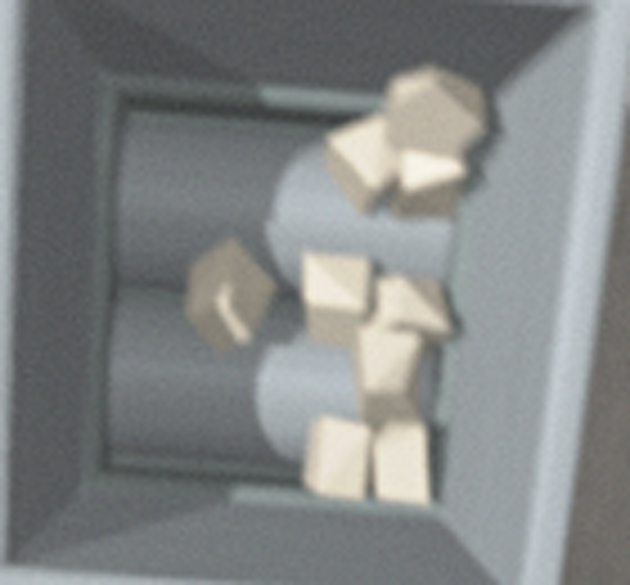

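Call:
{"fn": "apply_moves", "kwargs": {
  "commands": [
    {"dx":10,"dy":1,"dz":0,"spin":9,"hand":0.7},
    {"dx":15,"dy":1,"dz":0,"spin":10,"hand":0.7},
    {"dx":15,"dy":1,"dz":0,"spin":10,"hand":0.7},
    {"dx":15,"dy":0,"dz":0,"spin":10,"hand":0.7},
    {"dx":13,"dy":0,"dz":0,"spin":10,"hand":0.7}
  ]
}}

```text
t: 28.3
eef_pos: [0.7183, -0.0718, 0.5456]
ee_rot: [2.358, 1.569, -3.012]
force: [0.1, 0.0, -0.2]
width: 0.0262
```

Call:
{"fn": "apply_moves", "kwargs": {
  "commands": [
    {"dx":0,"dy":0,"dz":0,"spin":10,"hand":0.7},
    {"dx":0,"dy":0,"dz":0,"spin":10,"hand":0.7},
    {"dx":0,"dy":0,"dz":0,"spin":10,"hand":0.7},
    {"dx":0,"dy":0,"dz":0,"spin":7.5,"hand":0.7},
    {"dx":0,"dy":0,"dz":0,"spin":0,"hand":0.7}
  ]
}}

```text
t: 28.92
eef_pos: [0.7178, -0.0716, 0.5458]
ee_rot: [1.767, 1.57, -2.954]
force: [1.1, -0.4, -0.1]
width: 0.0262
```

```bash
python3 -c "
from h import *
s=rep();C=cam('wrist',s);shot('wrist','w25');print(proj(C,[[.719,-.025,.307],[.719,-.115,.307]]))"
```

```text
t 28.93 tcp [717.8 -71.6 545.8] jaw deg 179.5 toolx [-0.001 -0.    -1.   ] F [ 1.1 -0.4 -0.1] w 26.2 q [ 0.17  0.4   0.38  0.   -1.55 -0.18]
[[281.52143548 278.23619183]
 [280.25490884 168.91781815]]
```

View pics/w25.png

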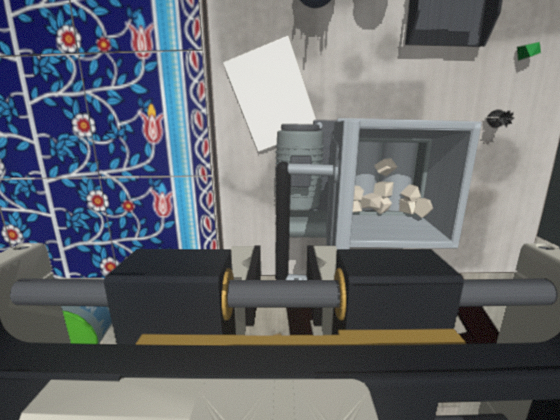

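Call:
{"fn": "apply_moves", "kwargs": {
  "commands": [
    {"dx":0,"dy":0,"dz":0,"spin":0,"hand":0.77},
    {"dx":0,"dy":0,"dz":-20,"spin":0,"hand":0.77},
    {"dx":0,"dy":0,"dz":-20,"spin":0,"hand":0.77},
    {"dx":0,"dy":0,"dz":-18,"spin":0,"hand":0.77},
    {"dx":0,"dy":0,"dz":-10,"spin":0,"hand":0.77}
  ]
}}

```text
t: 29.6
eef_pos: [0.7179, -0.0706, 0.4767]
ee_rot: [1.673, 1.57, -3.046]
force: [0.8, -0.0, 0.3]
width: 0.0203
```

```bash
python3 -c "
from h import *
s=rep()"
```

```text
t 29.60 tcp [717.9 -70.6 476.7] jaw deg 179.6 toolx [-0.001 -0.    -1.   ] F [ 0.8 -0.   0.3] w 20.3 q [ 0.17  0.41  0.25 -0.   -1.41 -0.18]
```

Call:
{"fn": "apply_moves", "kwargs": {
  "commands": [
    {"dx":0,"dy":0,"dz":-8,"spin":0,"hand":0.77},
    {"dx":0,"dy":0,"dz":0,"spin":0,"hand":1},
    {"dx":0,"dy":0,"dz":0,"spin":0,"hand":1},
    {"dx":0,"dy":0,"dz":0,"spin":0,"hand":1},
    {"dx":0,"dy":0,"dz":0,"spin":0,"hand":1}
  ],
  "grip_force": 15
}}

```text
t: 30.22
eef_pos: [0.718, -0.0706, 0.4704]
ee_rot: [-1.528, 1.57, 0.037]
force: [-0.2, -0.5, -1.1]
width: 0.0102
```

Call:
{"fn": "apply_moves", "kwargs": {
  "commands": [
    {"dx":-8.8,"dy":0,"dz":3.3,"spin":0,"hand":1},
    {"dx":-8.9,"dy":0,"dz":2.8,"spin":0,"hand":1},
    {"dx":-9.1,"dy":0,"dz":2.3,"spin":0,"hand":1},
    {"dx":-9.2,"dy":0,"dz":1.8,"spin":0,"hand":1},
    {"dx":-9.3,"dy":0,"dz":1.3,"spin":0,"hand":1}
  ]
}}

```text
t: 30.85
eef_pos: [0.672, -0.07, 0.482]
ee_rot: [-0.757, 1.569, 0.808]
force: [1.5, 5.9, 1.9]
width: 0.0109
```

```bash
python3 -c "
from h import *
s=rep()"
```

```text
t 30.85 tcp [672. -70. 482.] jaw deg 179.7 toolx [ 0.001  0.001 -1.   ] F [1.5 5.9 1.9] w 10.9 q [ 0.18  0.33  0.14 -0.   -1.38 -0.19]
```

Call:
{"fn": "apply_moves", "kwargs": {
  "commands": [
    {"dx":-9.4,"dy":0,"dz":0.8,"spin":0,"hand":1},
    {"dx":-9.4,"dy":0,"dz":0.2,"spin":0,"hand":1},
    {"dx":-9.4,"dy":0,"dz":-0.3,"spin":0,"hand":1},
    {"dx":-9.3,"dy":0,"dz":-0.8,"spin":0,"hand":1},
    {"dx":-9.3,"dy":0,"dz":-1.4,"spin":0,"hand":1}
  ]
}}

```text
t: 31.48
eef_pos: [0.625, -0.0698, 0.4798]
ee_rot: [0.058, 1.569, 1.623]
force: [0.6, 7.1, 0.8]
width: 0.0105
```

Call:
{"fn": "apply_moves", "kwargs": {
  "commands": [
    {"dx":-9.2,"dy":0,"dz":-1.9,"spin":0,"hand":1},
    {"dx":-9.1,"dy":0,"dz":-2.4,"spin":0,"hand":1},
    {"dx":-8.9,"dy":0,"dz":-2.9,"spin":0,"hand":1},
    {"dx":-8.7,"dy":0,"dz":-3.4,"spin":0,"hand":1},
    {"dx":-8.5,"dy":0,"dz":-3.9,"spin":0,"hand":1}
  ]
}}

```text
t: 32.1
eef_pos: [0.5805, -0.0698, 0.465]
ee_rot: [0.218, 1.569, 1.784]
force: [1.1, 6.3, -0.9]
width: 0.0103
```

Call:
{"fn": "apply_moves", "kwargs": {
  "commands": [
    {"dx":-8.3,"dy":0,"dz":-4.4,"spin":0,"hand":1},
    {"dx":-8,"dy":0,"dz":-4.9,"spin":0,"hand":1},
    {"dx":-7.7,"dy":0,"dz":-5.3,"spin":0,"hand":1},
    {"dx":-7.4,"dy":0,"dz":-5.7,"spin":0,"hand":1},
    {"dx":-7.1,"dy":0,"dz":-6.1,"spin":0,"hand":1}
  ]
}}

```text
t: 32.72
eef_pos: [0.5421, -0.0699, 0.4386]
ee_rot: [0.101, 1.569, 1.666]
force: [1.1, 6.9, -0.7]
width: 0.0105
```

```bash
python3 -c "
from h import *
s=rep()"
```

```text
t 32.73 tcp [542.1 -69.9 438.6] jaw deg 179.7 toolx [-0.     0.002 -1.   ] F [ 1.1  6.9 -0.7] w 10.5 q [ 0.23  0.13 -0.22 -0.   -1.23 -0.23]
```

Call:
{"fn": "apply_moves", "kwargs": {
  "commands": [
    {"dx":-6.7,"dy":0,"dz":-6.5,"spin":0,"hand":1},
    {"dx":-6.4,"dy":0,"dz":-6.9,"spin":0,"hand":1},
    {"dx":-6,"dy":0,"dz":-7.3,"spin":0,"hand":1},
    {"dx":-5.5,"dy":0,"dz":-7.6,"spin":0,"hand":1},
    {"dx":-5.1,"dy":0,"dz":-7.9,"spin":0,"hand":1}
  ]
}}

```text
t: 33.35
eef_pos: [0.5125, -0.0701, 0.4025]
ee_rot: [-0.106, 1.569, 1.458]
force: [2.1, 7.4, -0.5]
width: 0.0098
```

Call:
{"fn": "apply_moves", "kwargs": {
  "commands": [
    {"dx":-4.6,"dy":0,"dz":-8.2,"spin":0,"hand":1},
    {"dx":-4.2,"dy":0,"dz":-8.4,"spin":0,"hand":1},
    {"dx":-3.7,"dy":0,"dz":-8.6,"spin":0,"hand":1},
    {"dx":-3.2,"dy":0,"dz":-8.4,"spin":0,"hand":1},
    {"dx":-2,"dy":0,"dz":-6,"spin":0,"hand":1}
  ]
}}

```text
t: 33.98
eef_pos: [0.4952, -0.0701, 0.3631]
ee_rot: [-0.724, 1.569, 0.84]
force: [2.6, 6.1, -0.5]
width: 0.0102
```

```bash
python3 -c "
from h import *
s=rep();shot('scene','s26',(140,60,340,260),2.9)"
```

```text
t 33.98 tcp [495.2 -70.1 363.1] jaw deg 179.7 toolx [ 0.001  0.001 -1.   ] F [ 2.6  6.1 -0.5] w 10.2 q [ 0.25  0.1  -0.43 -0.   -1.04 -0.26]
```

View pics/s26.png

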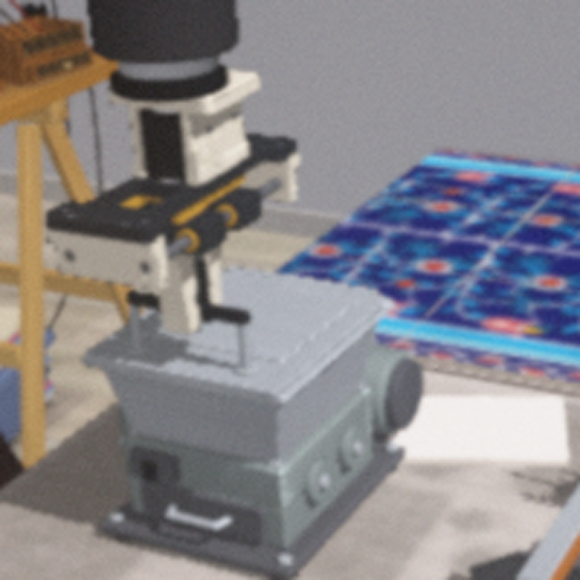

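Call:
{"fn": "apply_moves", "kwargs": {
  "commands": [
    {"dx":-0.8,"dy":0,"dz":-2,"spin":0,"hand":1},
    {"dx":-0.5,"dy":0,"dz":-2,"spin":0,"hand":1},
    {"dx":0,"dy":0,"dz":-1.5,"spin":0,"hand":1},
    {"dx":0,"dy":0,"dz":-1,"spin":0,"hand":1},
    {"dx":0,"dy":0,"dz":0,"spin":0,"hand":1}
  ]
}}

```text
t: 34.65
eef_pos: [0.4945, -0.0708, 0.3598]
ee_rot: [-1.742, 1.567, -0.176]
force: [-3.2, 3.7, 19.7]
width: 0.0101
```

```bash
python3 -c "
from h import *
s=rep()"
```

```text
t 34.65 tcp [494.5 -70.8 359.8] jaw deg 179.7 toolx [ 0.004 -0.001 -1.   ] F [-3.2  3.7 19.7] w 10.1 q [ 0.25  0.1  -0.44  0.   -1.03 -0.26]
```

Call:
{"fn": "apply_moves", "kwargs": {
  "commands": [
    {"dx":0,"dy":0,"dz":1,"spin":0,"hand":0.6},
    {"dx":0,"dy":0,"dz":0,"spin":0,"hand":0.4},
    {"dx":0,"dy":0,"dz":0,"spin":0,"hand":0.4},
    {"dx":0,"dy":0,"dz":20,"spin":0,"hand":0.4},
    {"dx":0,"dy":0,"dz":40,"spin":0,"hand":0.4}
  ]
}}

```text
t: 35.28
eef_pos: [0.4936, -0.0707, 0.4166]
ee_rot: [1.759, 1.566, -2.959]
force: [1.6, -0.1, 0.5]
width: 0.051
```

Call:
{"fn": "apply_moves", "kwargs": {
  "commands": [
    {"dx":0,"dy":0,"dz":40,"spin":0,"hand":0.4},
    {"dx":0,"dy":-30,"dz":40,"spin":0,"hand":0.4},
    {"dx":0,"dy":-45,"dz":20,"spin":0,"hand":0.4},
    {"dx":0,"dy":-45,"dz":0,"spin":0,"hand":0.4},
    {"dx":0,"dy":-30,"dz":0,"spin":0,"hand":0.4}
  ]
}}

```text
t: 35.9
eef_pos: [0.4939, -0.2223, 0.5175]
ee_rot: [1.58, 1.57, -3.139]
force: [0.9, 0.5, -0.5]
width: 0.0528
```

```bash
python3 -c "
from h import *
s=rep();shot('scene','s27');shot('wrist','w27');im=shot('top','t27')
a=cv2.imread('pics/raw_s27.png')[130:270,165:300];cv2.imwrite('pics/z27.png',cv2.resize(a,None,fx=4.2,fy=4.2,interpolation=cv2.INTER_CUBIC))"
```

```text
t 35.90 tcp [ 493.9 -222.3  517.5] jaw deg 179.6 toolx [-0.001 -0.    -1.   ] F [ 0.9  0.5 -0.5] w 52.8 q [-0.06  0.08 -0.09  0.   -1.4   0.05]
```

View pics/s27.png

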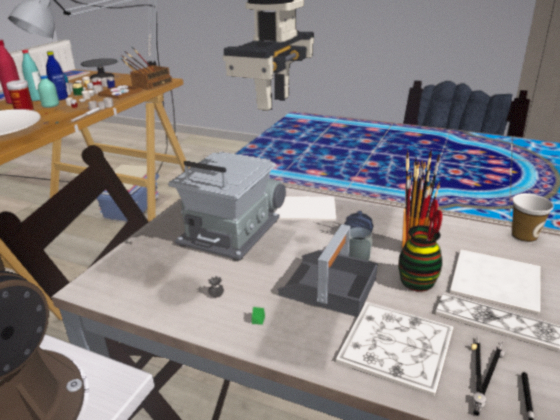

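View pics/z27.png

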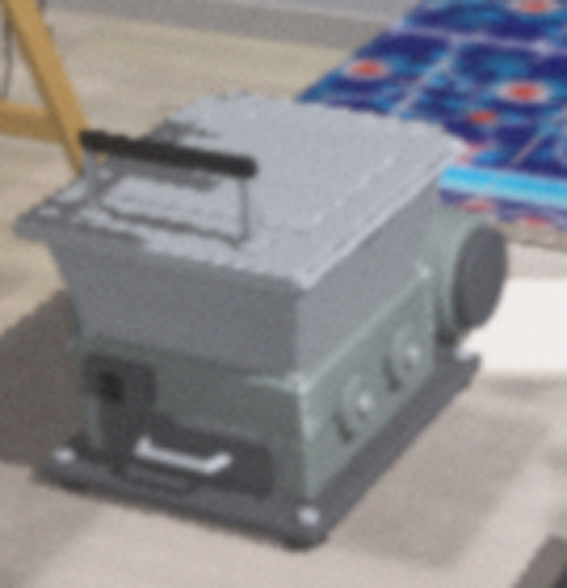

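View pics/w27.png

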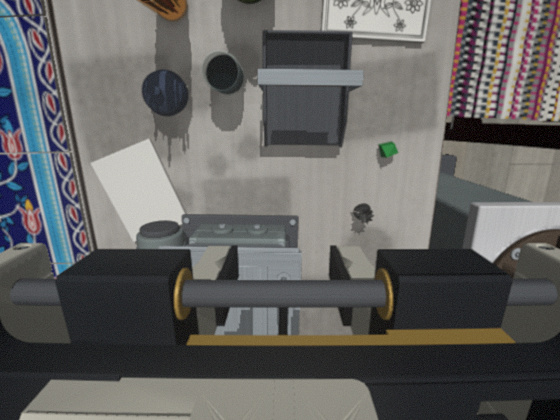

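Run:
```python
import cv2,numpy as np
from h import *
a=cv2.imread('pics/raw_scene0.png');b=cv2.imread('pics/raw_s27.png')
c=np.hstack([a[270:340,320:390],b[270:340,320:390]])
cv2.imwrite('pics/z28.png',cv2.resize(c,None,fx=5.5,fy=5.5,interpolation=cv2.INTER_CUBIC))
# shift of bystander patches
for n,(x0,y0,x1,y1) in dict(bag=(203,272,227,300),jar=(352,225,376,240),pot=(342,208,376,232),tile=(385,320,455,385)).items():
    p=cv2.cvtColor(a[y0:y1,x0:x1],cv2.COLOR_BGR2GRAY);q=cv2.cvtColor(b[y0-8:y1+8,x0-8:x1+8],cv2.COLOR_BGR2GRAY)
    r=cv2.matchTemplate(q,p,cv2.TM_CCOEFF_NORMED);m=cv2.minMaxLoc(r);print(n,m[1],np.array(m[3])-8)
```

```text
bag 0.9986801147460938 [0 0]
jar 0.9606186151504517 [0 0]
pot 0.8229622840881348 [ 0 -1]
tile 0.9968322515487671 [0 0]
```

View pics/z28.png

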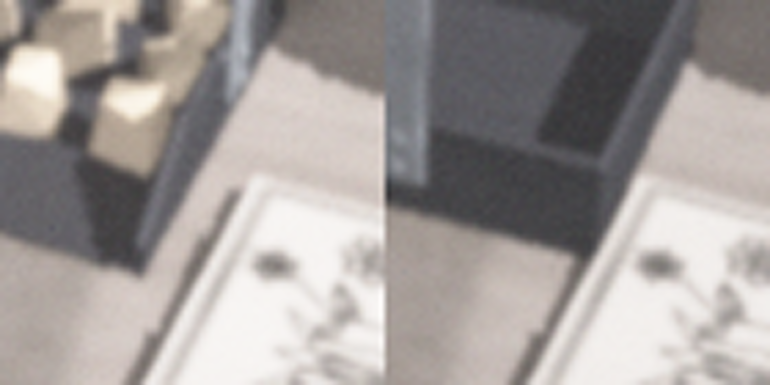

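View pics/t27.png

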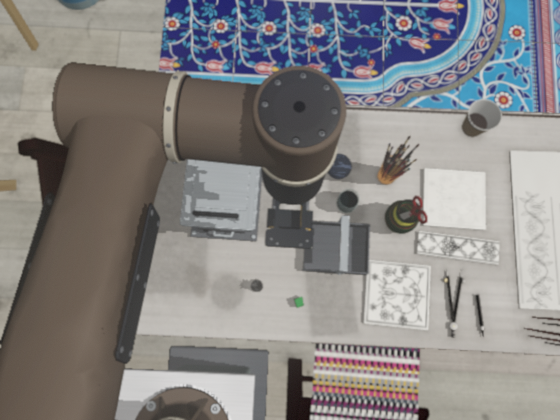

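Run:
```python
from h import *
S=cam('scene');T=cam('top')
print('pan bottom back-front corner z0',onz(S,[[356.4,315.5]],0))
# tile corner: in z28 left half (245,180)->
print('tile corner z.005',onz(S,[[320+247/5.5,270+182/5.5]],.008), 'left edge pts',onz(S,[[320+150/5.5,270+375/5.5]],.008))
print('tile top view',onz(T,[[369,262],[365,325]],.008))
a=cv2.imread('pics/raw_t27.png')[210:285,290:440];cv2.imwrite('pics/z29.png',cv2.resize(a,None,fx=5,fy=5,interpolation=cv2.INTER_CUBIC))
b=cv2.imread('pics/raw_s27.png')[215:335,265:400];cv2.imwrite('pics/z30.png',cv2.resize(b,None,fx=5,fy=5,interpolation=cv2.INTER_CUBIC))
```

```text
pan bottom back-front corner z0 [[ 0.4019231  -0.41876129  0.        ]]
tile corner z.005 [[ 0.43127955 -0.42593598  0.008     ]] left edge pts [[ 0.33284523 -0.42215269  0.008     ]]
tile top view [[ 0.4288193  -0.42685948  0.008     ]
 [ 0.27660583 -0.41862531  0.008     ]]
```

View pics/z29.png

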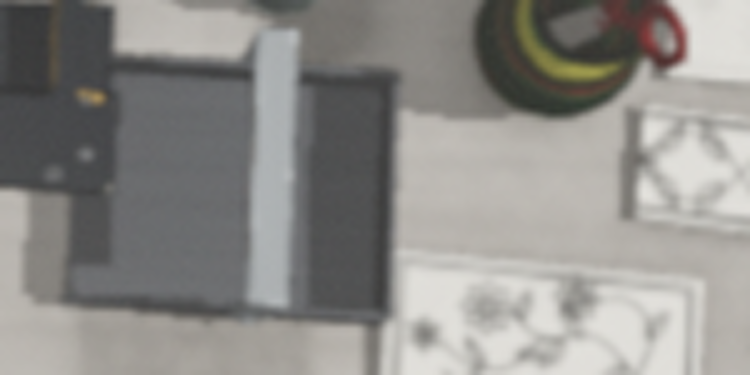

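View pics/z30.png

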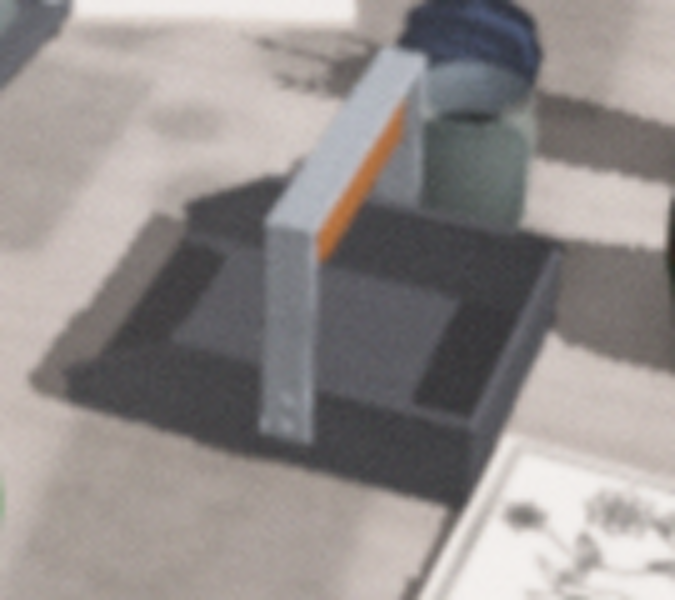

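```bash
python3 -c "
from h import *
rep();print(arm.job_done())"
```

```text
t 36.05 tcp [ 494.1 -221.8  516.9] jaw deg 179.5 toolx [-0.002  0.    -1.   ] F [-0.4 -0.3  0.1] w 52.5 q [-0.06  0.08 -0.09 -0.   -1.4   0.05]
the job is handed in; nothing more can be done
None
```

The job is handed in at 36 s of the 72 s allowed; no verdict was reported.

**What I did:**
- **Lid open:** I swung the lid to its end stop by the bar handle.
- **Pouring:** I carried the pan over by its handle. The moves can't pitch the tool, so I tipped the pan over the hopper's right rim by pivoting it on the handle strap.
- **Finishing:** I stood the empty pan back on the table, closed the lid along the same arc and pressed it down with about 20 N.

**Last checks:**
- Before the lid was shut, I counted nine lumps in the hopper, and the pan was empty.
- The lid lies flat on the hopper.
- The pan stands upright and level, well clear of the crusher. It is only about 5 mm from the patterned tile, which had not moved.
- Comparing scene pictures, the bag and jar had not shifted. The pot matched within one pixel; that match was weaker (0.82).

**What went wrong on the way:** while tipping, the pan's nose jammed in the narrowing hopper and the handle strap slipped out of the fingers. The pan stayed put in the hopper, and I gripped it again and lifted it out with no lump spilled. The highest contact force I read was about 25 N.

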